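# Fit the kiln's new fuse and switch it on

### The arm

A 7-joint arm with a two-finger parallel gripper is mounted at the origin on the work surface. World frame = base frame: x ahead of the robot, y to its left, z up, the work surface at z = 0. Lengths are in mm, angles in rad, forces in N, time in s.
With the tool pointing down it reaches from about 425 to 1025 mm from the base axis. Payload 9.4 kg.
Tool frame: the origin (TCP) lies between the finger pads; the fingertips stand 19 mm ahead of it and the grasp point (between the pads) is the TCP; z points along the fingers, y is the line along which they close (so a half turn about z gives the same grasp; the last joint's range is limited). The gripper opens to 93 mm and grips with 3 to 60 N. Pads are 15 mm wide; open, the fingers measure 128 mm over their backs; the gripper's body (75 mm by 188 mm) begins 65 mm behind the grasp point.
Start: joints at [-1.179, 0.599, -0.003, 1.599, 0.002, 0.943, -0.08], TCP at [327.57, 646.778, 237.618] pointing down, gripper open.
Joint ranges: [-2.57, 2.57], [-0.35, 1.97], [-1.29, 1.29], [0.11, 2.56], [-1.05, 4.19], [0.11, 1.86], [-2.63, 2.63]. Speed limits (rad/s): [2.22, 2.22, 3.01, 3.01, 3.14, 3.14, 3.14].

### API

Orientations are given as a unit quaternion [x, y, z, w].
In Python, from plant import r, imaging gives the robot as it stands.
- The arm moves only by the tool send_rows, never from a script. Its argument "commands" is a list of rows, each a list of 7 numbers: the shift along the world's x, y, z in m, then the turn, a rotation vector about the world's x, y, z in rad, then the finger opening in m, from 0 to 0.093. In form: [[dx, dy, dz, wx, wy, wz, fingers], ...]. A call has exactly 8 rows; each row shifts and turns the commanded pose from where the row before left it; what a row does not reach is not made up. A row lasts 1/8 s, in which the tool goes at most 62.5 mm and 10.7 degrees, less where a joint would pass 70% of its speed; a pose out of reach is approached as far as the arm can. A call with a gripper value outside its range is refused whole. The fingers move at their own pace and stop on an object; the grip force is fixed at half the most. Time passes only in rows, so rows that do not move let the fingers close, or fill a call up. It gives the time, the measured TCP pose, the force, the opening and the grip force at its end, in the units of the state.
- r.get_obs(): the state, without advancing time (a new reading comes with each control period).
- imaging.get_image(name): name is "scene" or "side" or "wrist"; returns a dict with "frame" (480x640x3 uint8, red, green, blue), "camera_matrix" (3x3 intrinsics, pixels), "R" (3x3) and "t" (3): a world point X has camera coordinates R X + t. Camera axes: x right, y down, z forward; pixel columns grow to the right and rows downward; lengths in mm; the calibration is good to about 2 mm. A picture is of the moment at which its call begins. There is no depth.
- r.finish_job(): hands the job in; it is judged then, once.
Trained networks look in the newest picture that a camera, given by its name, has taken for a name from the list of things; names that differ only in an ending like _2 or _b are one class to them, and where a whole thing is asked for, a point or a joint stands for the part that bears it (a point fixed in the world has none). Each returns a list of dicts, best first, with "confidence" (0 to 1); they miss things now and then, are a little off and sometimes report something else, mostly with a low value. They report only what shows in the picture. A call takes as long as a camera call.
- imaging.spot_in(label, camera): "position" ([x, y, z] in mm, in world coordinates, good to about 4 mm: the middle of the surface that is visible of it).
- imaging.silhouettes(label, camera): "region" (480x640 bool, what is visible of it).
The state is a dict: "time_s": time; "qpos": joint angles; "qvel": joint speeds; "joint_torque": joint torques, N m; "tcp_pos": TCP position; "tool_rot": TCP orientation; "ft_force": force on the tool from outside, world axes, zero at the start; "wrist_torque": the same for the moment, N m; "opening": finger opening in mm; "gripper_force": force on a finger pad.
Only numpy, scipy, OpenCV 4.12 (cv2) and the standard library are available. Lean on these libraries where they do the work, as an engineer would, in place of code of your own. Each camera call takes 0.05 s, during which the arm holds its last target. There are 200 camera calls.

### The job

Take the good fuse (cream with green bands) from the wooden rack and press it down gently between the two copper spring clips of the kiln's fuse holder until both ends have snapped in and it sits fully home, without straining the holder (60 N would damage it). Only then throw the red isolator lever fully over, away from the robot. Leave the blown fuse and everything else where it is.

Things in the scene. Friction and masses are not known exactly. Their poses are not given: they have to be found in the camera images.
- fuse: Good cartridge fuse: rod 140 mm long, 27 mm in diameter, 0.13 to 0.21 kg, cream with two green bands, steel caps on the last 22 mm of each end, ends chamfered from 27 mm diameter (66 mm from the middle) to 19 mm (at 70 mm). Origin at its centre, y axis along the rod, ends alike. It starts level in the rack on V saddles 56 mm either side of its middle; the middle is free to grip.
- spent_fuse: Blown fuse: same size and origin, but dark brown-black body with red bands. It lies in the other place of the rack; leave it.
- rack: Fixed wooden rack, plate 210 x 140 x 12 mm, origin at the centre of its underside. Two fuse places parallel to its y axis at x = -48 and +48 mm, either may hold the good fuse; a fuse's axis lies 36 mm above the rack's underside.
- holder: Fixed grey holder plate, 150 x 340 x 12 mm, origin at the centre of its underside, z up, +x side away from the robot. It carries a black clip block at x = 0, y = -55 mm, standing on brass packing screws, and the isolator at x = 0, y = +125 mm.
- seat_nominal (a point): Fixed point of the holder, x = 0, y = -55, z = 70 mm: nominal centre of a seated fuse, which lies along the holder's y axis in two V saddles 56 mm either side of this point. The block's height was set by hand and is not measured: the true seat is anywhere from 10 mm below to 10 mm above this point, so feel for it. Under the fuse's middle it is open to 32 mm below its axis.
- clip_left (a joint): Copper spring leaf, 16 mm wide, at the fuse's +y end in the holder. Angle in rad: 0 at rest, about 0.08 spread by the fuse's end, under 0.03 once snapped home. The fuse meets the clips with its axis about 26 mm above the seat; spreading takes some 4 to 12 N down, they let go some 4 mm before home, then the saddles stop it firmly. Clips reach 26 mm above the seated axis.
- clip_right (a joint): The same at the holder's -y end.
- isolator (a joint): Red-knobbed isolator lever, hinge angle in rad: about 0 (off, leaning 0.5 rad toward the holder's -x side, the robot's side) to 1.0 (on, leaning 0.5 rad toward +x). The lever is 80 mm long, its pivot 34 mm above the holder's underside; it turns in the holder's xz plane with about 1 N at the knob and stays where it is left. Under it is a grey base 70 x 50 x 25 mm on the plate.
- isolator_tip (a point): Centre of the lever's red ball knob, 26 mm in diameter; it moves with the lever.
- hammer: Bystander: hammer, origin at the middle of its underside.
- jar: Bystander: amber glass jar, 60 mm wide, 80 mm tall, origin under its centre.
- bench_block: Bystander: steel bench block 80 x 80 x 25 mm, origin under its centre.

How it is judged:
By the outcome, as a careful person would: the job done as asked, in the order asked, and still so for the second after the job is handed in, with the robot touching nothing.
It also fails if it takes over 56 s, if anything falls off the work surface, if the arm or the gripper's body presses on something with over 40 N, if the wrist force passes 120 N, or if a joint passes its speed limit or range.

## Working session

There is one attempt and no reset: what is moved stays moved. The work goes in short steps, Python scripts to look and compute and a tool call to move; the robot and the scene stay as the last step left them, time stands still between calls to the robot, and variables do not carry over. Pictures are saved under pics/ and viewed, at most 10 in all, crops included, and the job is handed in when it is done.

Besides the shell and the picture viewer there is one more tool, called by a JSON object that holds its "name" and its "arguments", one argument or row to a line. send_rows: Moves the arm, as the interface text tells. Its arguments: {"type":"object","properties":{"commands":{"type":"array","items":{"type":"array","items":{"type":"number"}}}},"required":["commands"]}

```bash
mkdir -p pics; ls
python3 - <<'E'
from plant import r, imaging
import cv2, numpy as np
o=r.get_obs(); print({k:np.round(v,3) for k,v in o.items()})
for c in ["scene","side"]:
    im=imaging.get_image(c); cv2.imwrite(f"pics/{c}0.png",im["frame"][:,:,::-1])
    print(c,np.round(im["camera_matrix"],1).tolist(),np.round(im["R"],3).tolist(),np.round(im["t"],1).tolist())
    for n in ["fuse","spent_fuse","rack","holder","clip_left","clip_right","isolator_tip","hammer","jar","bench_block"]:
        print(c,n,[(np.round(d["position"],0).tolist(),round(d["confidence"],2)) for d in imaging.spot_in(n,c)[:3]])
E
```

```text
pics
{'time_s': np.float64(0.0), 'qpos': array([-1.179,  0.6  , -0.003,  1.6  ,  0.002,  0.943, -0.08 ]), 'qvel': array([ 0.001, -0.   , -0.001, -0.   , -0.   , -0.001, -0.   ]), 'joint_torque': array([-0.0000e+00, -7.6505e+01,  1.4980e+00, -2.5236e+01, -5.2000e-02,
        1.7000e-02,  0.0000e+00]), 'tcp_pos': array([327.366, 646.375, 236.778]), 'tool_rot': array([ 0.232,  0.973, -0.001, -0.   ]), 'ft_force': array([-0.242,  0.158,  0.718]), 'wrist_torque': array([-0.048, -0.02 ,  0.02 ]), 'gripper_force': np.float64(0.0), 'opening': np.float64(93.358)}
scene [[511.6, 0.0, 317.3], [0.0, 511.6, 235.6], [0.0, 0.0, 1.0]] [[0.85, 0.527, -0.004], [0.42, -0.681, -0.6], [-0.319, 0.509, -0.8]] [-500.7, -231.4, 1354.6]
scene fuse []
scene spent_fuse [([499.0, 230.0, 50.0], 0.67)]
scene rack [([551.0, 216.0, 13.0], 0.59), ([505.0, 228.0, 46.0], 0.37)]
scene holder [([541.0, -197.0, 14.0], 0.58)]
scene clip_left [([525.0, -156.0, 88.0], 0.62)]
scene clip_right [([552.0, -297.0, 65.0], 0.51), ([476.0, -57.0, 106.0], 0.24)]
scene isolator_tip []
scene hammer [([725.0, -1.0, 24.0], 0.74)]
scene j
[... 209 characters left out ...]
0.724, -0.688]] [607.5, 123.5, 798.2]
side fuse [([592.0, 228.0, 48.0], 0.77), ([733.0, -250.0, 54.0], 0.44)]
side spent_fuse [([502.0, 245.0, 48.0], 0.81)]
side rack [([547.0, 239.0, 13.0], 0.89)]
side holder [([519.0, -133.0, 10.0], 0.66), ([480.0, -44.0, 109.0], 0.4), ([499.0, 247.0, 47.0], 0.39)]
side clip_left [([515.0, -154.0, 70.0], 0.56)]
side clip_right [([480.0, -51.0, 111.0], 0.72), ([546.0, -296.0, 78.0], 0.58), ([518.0, -136.0, 10.0], 0.19)]
side isolator_tip [([480.0, -45.0, 108.0], 0.55)]
side hammer [([499.0, 244.0, 48.0], 0.72), ([716.0, 11.0, 22.0], 0.62)]
side jar [([733.0, -252.0, 55.0], 0.63)]
side bench_block [([546.0, -297.0, 80.0], 0.71), ([750.0, 259.0, 28.0], 0.66)]
```

View pics/scene0.png

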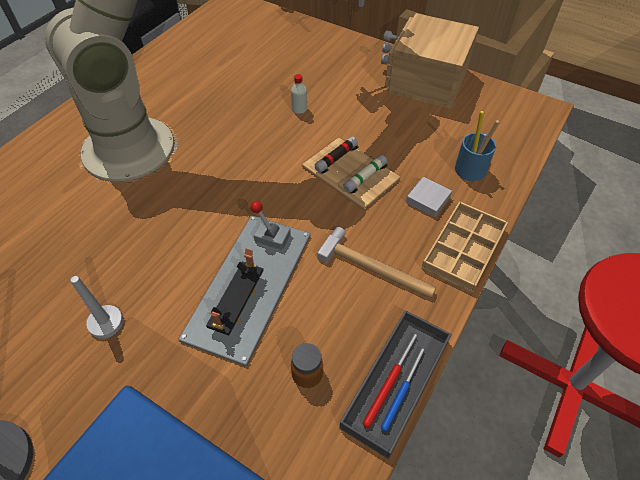

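View pics/side0.png

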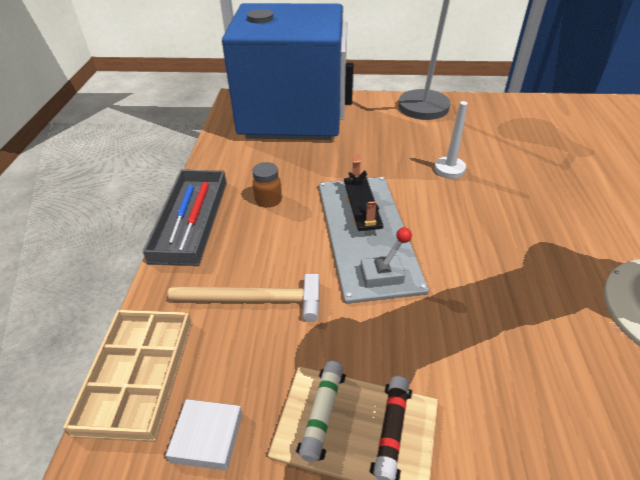

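Scene: good fuse at (365,173), spent fuse at (337,154), holder corners about (251,217), (309,236), (247,363) and (181,340), lever knob (257,207). Side: good fuse runs (333,368) to (312,452), holder (319,184) to (347,297), knob (404,235), jar (267,185), hammer (310,297).

```bash
cat > h.py <<'E'
import numpy as np, cv2
from plant import r, imaging
def ray(im,uv,z):
    K,R,t=[np.asarray(im[k],float) for k in("camera_matrix","R","t")]
    d=R.T@np.linalg.solve(K,[*uv,1.]); c=-R.T@t
    return c+d*(z-c[2])/d[2]
def sil(n,c):
    im=imaging.get_image(c); s=imaging.silhouettes(n,c)
    return im,s
def rect(im,reg,z):
    ys,xs=np.nonzero(reg)
    P=np.array([ray(im,(x,y),z)[:2] for x,y in zip(xs,ys)],np.float32)
    (c,(w,h),a)=cv2.minAreaRect(P)
    if w>h: ang=a
    else: ang=a+90
    return np.round(c,1),np.round((w,h),1),round(ang,2)
def tri(ims,uvs):
    A=[];b=[]
    for im,(u,v) in zip(ims,uvs):
        K,R,t=[np.asarray(im[k],float) for k in("camera_matrix","R","t")]
        P=K@np.c_[R,t]
        for q,i in((u,0),(v,1)): A.append(q*P[2,:3]-P[i,:3]); b.append(P[i,3]-q*P[2,3])
    return np.linalg.lstsq(np.array(A),np.array(b),rcond=None)[0]
E
python3 - <<'E'
from h import *
for n in ["fuse","spent_fuse","rack","holder"]:
    for c in["scene","side"]:
        im,s=sil(n,c)
        for d in s[:2]: print(n,c,round(d["confidence"],2),rect(im,d["region"],12 if n in("rack","holder") else 38))
a=imaging.get_image("scene");b=imaging.get_image("side")
for p in[(251,217),(309,236),(247,363),(181,340)]: print("hs",ray(a,p,12).round(0))
for p in[(319,184),(383,178),(425,290),(347,297)]: print("hd",ray(b,p,12).round(0))
print("knob",tri([a,b],[(257,207),(404,235)]))
E
```

```text
fuse scene 0.8 (array([591.8, 216.8]), array([153.8,  32.7]), 78.09)
fuse scene 0.64 (array([755. , 228.5]), array([99.7, 84.1]), 85.98)
fuse side 0.66 (array([592.4, 217.5]), array([146.8,  26.5]), 77.72)
spent_fuse scene 0.78 (array([500.1, 236.9]), array([145.4,  35.2]), 76.15)
spent_fuse scene 0.29 (array([560. , 203.7]), array([146.4, 207.9]), 167.38)
spent_fuse side 0.77 (array([498.6, 236.9]), array([146.2,  26.8]), 78.06)
rack scene 0.61 (array([547.9, 228.5]), array([154.1, 213.3]), 168.15)
rack side 0.57 (array([ 465. , -126.7]), array([111.5,  30. ]), 69.14)
rack side 0.56 (array([547., 229.]), array([148.1, 211.9]), 168.75)
holder scene 0.58 (array([ 517.7, -153.1]), array([163.6, 387.8]), 102.0)
holder side 0.96 (array([ 529.2, -214.6]), array([159.3, 441.7]), 100.9)
hs [423. -26.  12.]
hs [568.  -2.  12.]
hs [ 630. -321.   12.]
hs [ 490. -351.   12.]
hd [ 628. -315.   12.]
hd [ 486. -343.   12.]
hd [427. -19.  12.]
hd [562.   3.  12.]
knob [471.5307211  -54.17834725 107.32538334]
```

{"name": "send_rows", "arguments": {
  "commands": [
    [0.025, -0.04, 0, 0, 0, -0.13, 0.093],
    [0.025, -0.04, 0, 0, 0, -0.13, 0.093],
    [0.025, -0.04, 0, 0, 0, -0.13, 0.093],
    [0.025, -0.04, 0, 0, 0, -0.13, 0.093],
    [0.025, -0.04, 0, 0, 0, -0.13, 0.093],
    [0.025, -0.04, 0, 0, 0, -0.13, 0.093],
    [0.025, -0.04, 0, 0, 0, -0.13, 0.093],
    [0.025, -0.04, 0, 0, 0, -0.13, 0.093]
  ]
}}

```text
time_s: 3.0
tcp_pos: [528.3, 325.6, 237.8]
tool_rot: [0.686, 0.727, 0.0, 0.0]
ft_force: [0.2, 0.8, -0.6]
opening: 92.9
gripper_force: 0.0
```

{"name": "send_rows", "arguments": {
  "commands": [
    [0.016, -0.027, 0, 0, 0, -0.07, 0.093],
    [0.016, -0.027, -0.01, 0, 0, -0.07, 0.093],
    [0.016, -0.027, -0.02, 0, 0, -0.07, 0.093],
    [0.016, -0.027, -0.02, 0, 0, -0.064, 0.093],
    [0, 0, -0.02, 0, 0, 0, 0.093],
    [0, 0, -0.01, 0, 0, 0, 0.093],
    [0, 0, 0, 0, 0, 0, 0.093],
    [0, 0, 0, 0, 0, 0, 0.093]
  ]
}}

```text
time_s: 4.0
tcp_pos: [591.8, 219.5, 158.3]
tool_rot: [0.778, 0.629, 0.0, 0.0]
ft_force: [0.5, 0.2, 0.5]
opening: 92.8
gripper_force: 0.0
```

Run:
```python
from h import *
from scipy.spatial.transform import Rotation as Ro
o=r.get_obs(); y=Ro.from_quat(o["tool_rot"]).as_matrix()[:,1]
print(o["tcp_pos"].round(1),np.degrees(np.arctan2(y[1],y[0])),o["ft_force"].round(1))
im,s=sil("fuse","wrist"); cv2.imwrite("pics/w1.png",im["frame"][:,:,::-1])
for d in s[:2]: print(d["confidence"],rect(im,d["region"],40),rect(im,d["region"],36))
```

```text
[591.8 219.5 158.3] -12.087300025922298 [0.5 0.2 0.5]
0.95 (array([591.1, 216.1]), array([142.3,  27.3]), 78.25) (array([590.9, 215. ]), array([144.5,  27.7]), 78.25)
```

View pics/w1.png

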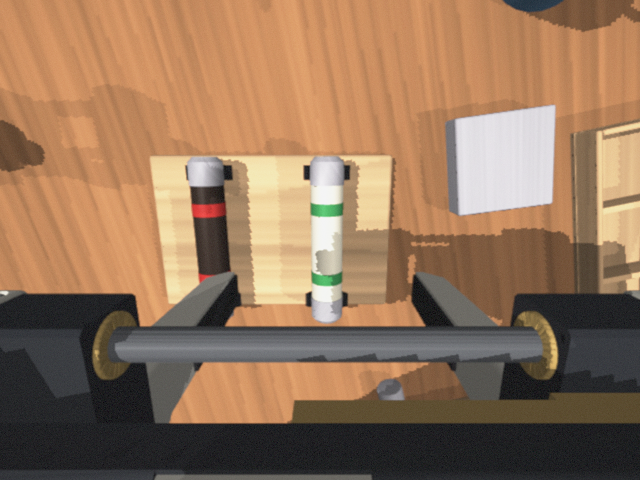

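The good fuse lies under the gripper, from (327,157) to (327,320), between the fingers and clear of the spent fuse. Descending.

{"name": "send_rows", "arguments": {
  "commands": [
    [-0.001, -0.003, -0.025, 0, 0, 0.005, 0.093],
    [0, 0, -0.025, 0, 0, 0, 0.093],
    [0, 0, -0.025, 0, 0, 0, 0.093],
    [0, 0, -0.02, 0, 0, 0, 0.093],
    [0, 0, -0.015, 0, 0, 0, 0.093],
    [0, 0, -0.01, 0, 0, 0, 0.093],
    [0, 0, 0, 0, 0, 0, 0.093],
    [0, 0, 0, 0, 0, 0, 0.02]
  ]
}}

```text
time_s: 5.1
tcp_pos: [591.0, 215.8, 38.1]
tool_rot: [0.776, 0.63, 0.0, 0.0]
ft_force: [0.7, 0.2, 1.3]
opening: 86.6
gripper_force: 0.0
```

{"name": "send_rows", "arguments": {
  "commands": [
    [0, 0, 0, 0, 0, 0, 0.015],
    [0, 0, 0, 0, 0, 0, 0.015],
    [0, 0, 0, 0, 0, 0, 0.015],
    [0, 0, 0, 0, 0, 0, 0.015],
    [0, 0, 0, 0, 0, 0, 0.015],
    [0, 0, 0, 0, 0, 0, 0.015],
    [0, 0, 0, 0, 0, 0, 0.015],
    [0, 0, 0, 0, 0, 0, 0.015]
  ]
}}

```text
time_s: 6.1
tcp_pos: [592.2, 215.5, 38.0]
tool_rot: [0.777, 0.63, 0.001, 0.001]
ft_force: [4.8, -2.1, 0.3]
opening: 26.1
gripper_force: 30.0
```

{"name": "send_rows", "arguments": {
  "commands": [
    [0, 0, 0.01, 0, 0, 0, 0.015],
    [0, 0, 0.025, 0, 0, 0, 0.015],
    [0, 0, 0.035, 0, 0, 0, 0.015],
    [0, 0, 0.04, 0, 0, 0, 0.015],
    [0, 0, 0.04, 0, 0, 0, 0.015],
    [-0.005, -0.03, 0, 0, 0, 0.04, 0.015],
    [-0.005, -0.04, 0, 0, 0, 0.04, 0.015],
    [-0.005, -0.04, 0, 0, 0, 0.04, 0.015]
  ]
}}

```text
time_s: 7.1
tcp_pos: [574.1, 105.2, 187.8]
tool_rot: [0.736, 0.677, -0.001, -0.001]
ft_force: [0.1, -1.1, -1.3]
opening: 26.4
gripper_force: 30.0
```

{"name": "send_rows", "arguments": {
  "commands": [
    [-0.005, -0.04, 0, 0, 0, 0.04, 0.015],
    [-0.005, -0.04, 0, 0, 0, 0.04, 0.015],
    [-0.005, -0.04, 0, 0, 0, 0.04, 0.015],
    [-0.005, -0.04, 0, 0, 0, 0.04, 0.015],
    [-0.005, -0.04, 0, 0, 0, 0.04, 0.015],
    [-0.005, -0.04, 0, 0, 0, 0.04, 0.015],
    [-0.005, -0.035, 0, 0, 0, 0.04, 0.015],
    [0, 0, 0, 0, 0, 0, 0.015]
  ]
}}

```text
time_s: 8.1
tcp_pos: [538.9, -171.9, 187.9]
tool_rot: [0.637, 0.771, -0.001, -0.0]
ft_force: [-0.1, 0.1, -1.1]
opening: 25.8
gripper_force: 30.0
```

Run:
```python
from h import *
from scipy.spatial.transform import Rotation as Ro
o=r.get_obs(); y=Ro.from_quat(o["tool_rot"]).as_matrix()[:,1]
print(o["tcp_pos"].round(1),np.degrees(np.arctan2(y[1],y[0])),o["ft_force"].round(1),o["opening"])
im=imaging.get_image("wrist"); cv2.imwrite("pics/w2.png",im["frame"][:,:,::-1])
np.savez("w2.npz",**im)
for n in("clip_left","clip_right","isolator_tip","fuse"):
  print(n,[(d["position"].round(0) if hasattr(d["position"],"round") else d["position"],round(d["confidence"],2)) for d in imaging.spot_in(n,"wrist")[:2]])
```

```text
[ 538.9 -171.9  187.9] 10.819376018825038 [-0.1  0.1 -1.1] 25.846707033406773
clip_left []
clip_right []
isolator_tip [([475.7, -57.3, 110.3], 0.88)]
fuse [([531.4, -140.6, 196.0], 0.58)]
```

View pics/w2.png

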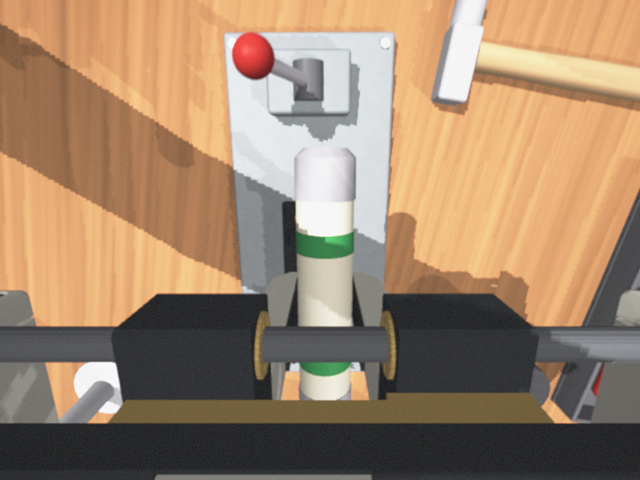

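The picture shows the fuse held straight, tip at (325,148). The plate's +y corners are at (226,34) and (394,33), its edges pass (243,293) and (385,293), and the knob is at (253,56).

Run:
```python
from h import *
im=dict(np.load("w2.npz"))
P=[ray(im,p,12)[:2] for p in[(226,34),(394,33),(243,293),(385,293)]]
print(np.round(P,1))
for a,b in((2,0),(3,1)):
    d=P[b]-P[a]; print(np.degrees(np.arctan2(d[1],d[0])))
d=P[1]-P[0]; print("x-edge",np.degrees(np.arctan2(d[1],d[0])),np.linalg.norm(d))
th=np.radians(11.3)
# tool frame relation of fuse tip
print("tip", ray(im,(325,148),188).round(1), "capline", ray(im,(325,199),199).round(1))
g=cv2.cvtColor(im["frame"],cv2.COLOR_RGB2HSV); m=((g[...,1]<60)&(g[...,2]>90)).astype(np.uint8)
for row in(60,90,110,150,200,240,280):
    xs=np.nonzero(m[row,200:420])[0]+200; print(row,xs.min(),xs.max(),[ray(im,(x,row),12)[:2].round(1).tolist() for x in(xs.min(),xs.max()+1)])
# clips via scene+side
ims=[];uv={}
for c in("scene","side"):
    i=imaging.get_image(c); ims.append(i); cv2.imwrite(f"pics/{c}1.png",i["frame"][:,:,::-1])
a,b=ims
sc=[cv2.resize(x["frame"][s],None,fx=5,fy=5,interpolation=cv2.INTER_CUBIC) for x,s in((a,np.s_[240:345,195:275]),(b,np.s_[150:255,320:400]))]
cv2.imwrite("pics/crop1.png",np.hstack(sc)[:,:,::-1])
```

```text
[[ 421.1  -20.7]
 [ 564.2    7.3]
 [ 466.5 -258.7]
 [ 613.  -230.5]]
100.79802466018376
101.58705904849879
x-edge 11.091929283162758 145.8315087019165
tip [ 524.4 -101.5  188. ] capline [ 528.2 -121.6  199. ]
60 225 393 [[422.6, -41.3], [569.3, -13.3]]
90 227 392 [[427.2, -65.4], [574.3, -37.3]]
110 229 391 [[430.9, -81.9], [577.4, -53.9]]
150 232 389 [[437.9, -116.5], [584.0, -88.6]]
200 235 387 [[446.4, -162.9], [593.2, -134.8]]
240 238 385 [[454.2, -202.5], [600.6, -174.4]]
280 241 383 [[462.6, -244.6], [608.6, -216.6]]
```

View pics/crop1.png

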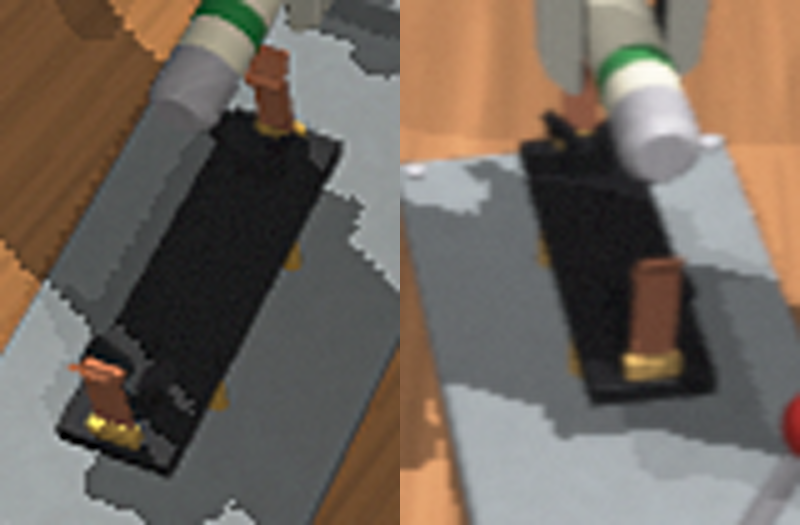

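The crops show the copper leaves standing at the ends of the black block: left clip top at scene (248,251) and side (372,202), right clip top at scene (216,314). The right clip is hidden behind the fuse in the side view, so I triangulate it from the first side picture.

Run:
```python
from h import *
a=imaging.get_image("scene");b=imaging.get_image("side")
def copper(f,box):
    x0,y0,x1,y1=box; g=cv2.cvtColor(f[y0:y1,x0:x1],cv2.COLOR_RGB2LAB).astype(int)
    h=cv2.cvtColor(f[y0:y1,x0:x1],cv2.COLOR_RGB2HSV)
    m=((g[...,1]>142)&(g[...,0]<175)&(h[...,0]<12)).astype(np.uint8)
    n,l,s,c=cv2.connectedComponentsWithStats(m); k=1+np.argmax(s[1:,4])
    x,y,w,hh,A=s[k]; return (x+x0,y+y0,w,hh,A),c[k]+[x0,y0]
f0=cv2.imread("pics/scene0.png")[:,:,::-1].copy();f1=cv2.imread("pics/side0.png")[:,:,::-1].copy()
L=copper(f0,(238,244,262,274)),copper(f1,(362,198,380,226))
R=copper(f0,(206,308,226,330)),copper(f1,(348,155,366,180))
print(L,R)
for q in(L,R): print(tri([a,b],[q[0][1],q[1][1]]).round(1), tri([a,b],[(q[0][0][0]+q[0][0][2]/2,q[0][0][1]),(q[1][0][0]+q[1][0][2]/2,q[1][0][1])]).round(1))
```

```text
(((np.int32(244), np.int32(248), np.int32(8), np.int32(10), np.int32(56)), array([247.875     , 252.96428571])), ((np.int32(367), np.int32(205), np.int32(9), np.int32(16), np.int32(122)), array([370.7295082 , 212.16393443]))) (((np.int32(209), np.int32(311), np.int32(11), np.int32(6), np.int32(33)), array([214.09090909, 313.75757576])), ((np.int32(352), np.int32(155), np.int32(10), np.int32(21), np.int32(147)), array([355.95918367, 164.19047619])))
[ 517.5 -146.7   79.8] [ 518.2 -145.5   97.2]
[ 546.4 -294.4   82.5] [ 548.8 -296.2  101.8]
```

{"name": "send_rows", "arguments": {
  "commands": [
    [-0.001, -0.018, 0, 0, 0, 0.003, 0.015],
    [-0.001, -0.018, -0.01, 0, 0, 0.003, 0.015],
    [-0.001, -0.017, -0.012, 0, 0, 0, 0.015],
    [0, 0, -0.012, 0, 0, 0, 0.015],
    [0, 0, -0.015, 0, 0, 0, 0.015],
    [0, 0, -0.012, 0, 0, 0, 0.015],
    [0, 0, 0, 0, 0, 0, 0.015],
    [0, 0, 0, 0, 0, 0, 0.015]
  ]
}}

```text
time_s: 9.55
tcp_pos: [537.8, -222.0, 126.8]
tool_rot: [0.633, 0.774, 0.0, 0.0]
ft_force: [0.5, -0.7, 0.0]
opening: 26.7
gripper_force: 30.0
```

Run:
```python
from h import *
o=r.get_obs(); print(o["tcp_pos"].round(1),o["tool_rot"].round(3),o["ft_force"].round(1),o["opening"])
a=imaging.get_image("scene");b=imaging.get_image("side");w=imaging.get_image("wrist")
f1=cv2.imread("pics/side0.png")[:,:,::-1]
z=lambda f,s,k:cv2.resize(f[s],None,fx=k,fy=k,interpolation=cv2.INTER_CUBIC)
top=np.hstack([z(a["frame"],np.s_[240:340,195:275],4),z(b["frame"],np.s_[145:245,320:400],4)])   # 640x400
bot=np.hstack([z(f1,np.s_[150:190,335:375],5),z(w["frame"],np.s_[100:300,210:430],1)])
bot=cv2.copyMakeBorder(bot,0,0,0,640-bot.shape[1],cv2.BORDER_CONSTANT)
cv2.imwrite("pics/crop2.png",np.vstack([top,bot])[:,:,::-1])
cv2.imwrite("pics/w3.png",w["frame"][:,:,::-1]); np.savez("w3.npz",**w)
```

```text
[ 537.8 -222.   126.8] [0.633 0.774 0.    0.   ] [ 0.5 -0.7  0. ] 26.696524813065967
```

View pics/crop2.png

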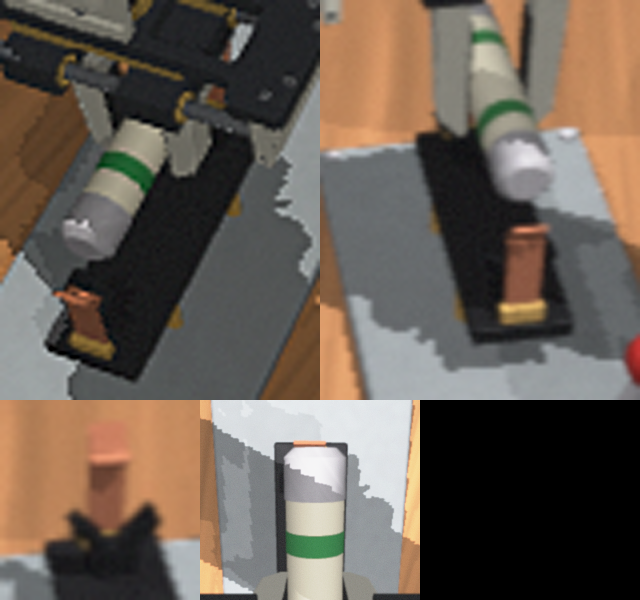

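Run:
```python
from h import *
w=dict(np.load("w3.npz")); a=imaging.get_image("scene");b=imaging.get_image("side")
L=tri([a,b],[(248,250.4),(372,201.8)]);L3=tri([a,b,w],[(248,250.4),(372,201.8),(320,143)]);R=tri([a,b],[(215,313.5),(356.6,155.5)])
print(L,L3,R,(L+R)/2)
K,Rw,t=[np.asarray(w[k],float) for k in("camera_matrix","R","t")]
print("wristcam",(-Rw.T@t).round(1),(Rw.T@[0,0,1]).round(3),K[0,2],K[1,2])
def px(X): q=K@(Rw@np.array(X)+t); return (q[:2]/q[2]).round(1)
# predicted pixels of fuse tip if centred at tcp
d=np.array([-np.sin(np.radians(11.4)),np.cos(np.radians(11.4)),0]); c=np.array([537.8,-222,124.8])
print("tip pred",px(c+70*d+[0,0,9.5]),px(c+70*d),"cap line",px(c+48*d+[0,0,13.5]),"bandpred",px(c+66*d+[0,0,13.5]))
g=w["frame"].astype(int); print("col profile x=325",[(v,g[v,325].tolist()) for v in range(136,206,4)])
print("row165",[(u,g[165,u].tolist()) for u in (280,284,288,292,294,296,298,300,348,350,352,354,356,358,360)])
for z in(90,95,100,105): print(z,[ray(w,(u,143),z).round(1)[:2].tolist() for u in(303,320,337)], ray(w,(321,143),z-38).round(1))
```

```text
[ 519.87056985 -151.14989791   98.59771888] [ 519.77792686 -150.67159595   98.62661051] [ 550.40649948 -298.74749444   98.42025763] [ 535.13853466 -224.94869618   98.50898825]
wristcam [ 523.  -154.6  275.4] [ 0.05  -0.245 -0.968] 324.6518086241891 240.53929293529498
tip pred [327.5 152. ] [327.3 152.2] cap line [327.4 206.8] bandpred [327.5 162.2]
col profile x=325 [(136, [214, 218, 222]), (140, [231, 213, 203]), (144, [211, 134, 101]), (148, [244, 242, 244]), (152, [241, 239, 242]), (156, [239, 238, 241]), (160, [246, 245, 246]), (164, [246, 246, 246]), (168, [246, 246, 246]), (172, [246, 245, 246]), (176, [244, 243, 245]), (180, [243, 242, 245]), (184, [171, 166, 172]), (188, [173, 171, 176]), (192, [171, 169, 173]), (196, [172, 168, 173]), (200, [170, 167, 172]), (204, [225, 221, 203])]
row165 [(280, [126, 130, 133]), (284, [84, 88, 90]), (288, [51, 51, 53]), (292, [46, 45, 50]), (294, [104, 103, 107]), (296, [126, 123, 128]), (298, [124, 120, 124]), (300, [221, 220, 224]), (348, [204, 199, 206]), (350, [189, 187, 192]), (352, [178, 173, 178]), (354, [148, 147, 152]), (356, [86, 87, 91]), (358, [134, 138, 142]), (360, [146, 151, 155])]
90 [[510.5, -151.0], [519.4, -149.2], [528.3, -147.4]] [ 519.3 -148.    52. ]
95 [[510.8, -151.1], [519.5, -149.4], [528.2, -147.6]] [ 519.4 -148.1   57. ]
100 [[511.2, -151.2], [519.6, -149.5], [528.0, -147.8]] [ 519.5 -148.3   62. ]
105 [[511.5, -151.3], [519.7, -149.7], [527.9, -148.0]] [ 519.5 -148.4   67. ]
```

Clip tips triangulate to (520,-150,98.6) and (550,-299,98.4), so the seat is at about (535,-225). The fuse sits about 3 mm too far in holder +x and 3.5 mm too far in +y. Correcting and going down to just above the clips.

{"name": "send_rows", "arguments": {
  "commands": [
    [-0.0022, -0.004, 0, 0, 0, 0, 0.015],
    [0, 0, -0.006, 0, 0, 0, 0.015],
    [0, 0, -0.006, 0, 0, 0, 0.015],
    [0, 0, -0.006, 0, 0, 0, 0.015],
    [0, 0, -0.004, 0, 0, 0, 0.015],
    [0, 0, -0.002, 0, 0, 0, 0.015],
    [0, 0, 0, 0, 0, 0, 0.015],
    [0, 0, 0, 0, 0, 0, 0.015]
  ]
}}

```text
time_s: 10.8
tcp_pos: [535.5, -226.3, 102.8]
tool_rot: [0.633, 0.774, 0.0, 0.0]
ft_force: [-0.4, -0.1, 0.9]
opening: 26.0
gripper_force: 30.0
```

Run:
```python
from h import *
o=r.get_obs(); print(o["tcp_pos"].round(1),o["tool_rot"].round(3),o["ft_force"].round(1),o["wrist_torque"].round(2))
a=imaging.get_image("scene");b=imaging.get_image("side");w=imaging.get_image("wrist")
z=lambda f,s,k:cv2.resize(f[s],None,fx=k,fy=k,interpolation=cv2.INTER_CUBIC)
top=np.hstack([z(a["frame"],np.s_[270:335,195:260],6),z(b["frame"],np.s_[175:240,335:400],6)])
top=cv2.copyMakeBorder(top,0,0,0,10,cv2.BORDER_CONSTANT)
bot=z(w["frame"],np.s_[100:180,225:415],3)
bot=cv2.resize(bot,(0,0),fx=.83,fy=.83); bot=cv2.copyMakeBorder(bot,0,0,0,max(0,790-bot.shape[1]),cv2.BORDER_CONSTANT)[:, :790]
cv2.imwrite("pics/crop3.png",np.vstack([top,bot])[:,:,::-1])
```

```text
[ 535.5 -226.3  102.8] [0.633 0.774 0.    0.   ] [-0.4 -0.1  0.9] [-0.06  0.16  0.04]
```

View pics/crop3.png

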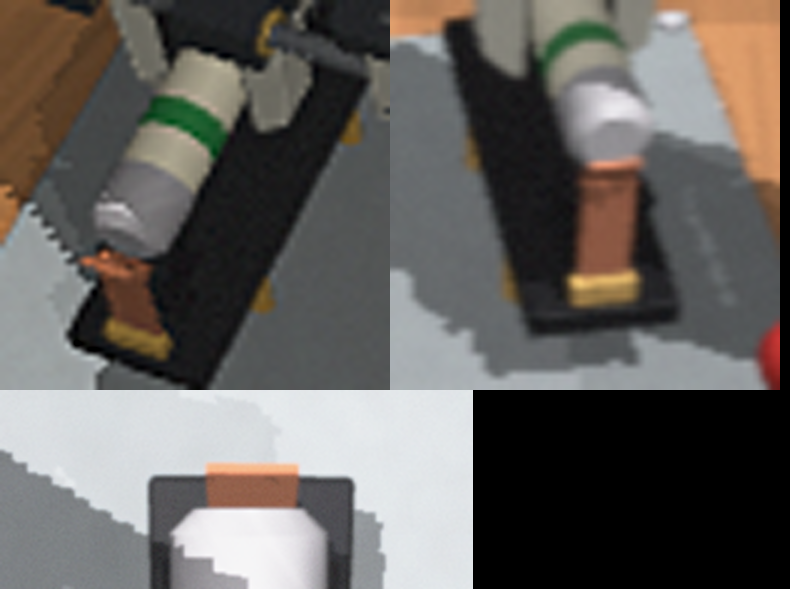

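The wrist crop shows the fuse centred sideways on the leaf, with about 7 mm axial gap to the flare tip. Nudging +1 mm axially and pressing slowly, watching the force.

{"name": "send_rows", "arguments": {
  "commands": [
    [-0.0002, 0.001, 0, 0, 0, 0, 0.015],
    [0, 0, -0.001, 0, 0, 0, 0.015],
    [0, 0, -0.001, 0, 0, 0, 0.015],
    [0, 0, -0.001, 0, 0, 0, 0.015],
    [0, 0, -0.001, 0, 0, 0, 0.015],
    [0, 0, -0.001, 0, 0, 0, 0.015],
    [0, 0, -0.001, 0, 0, 0, 0.015],
    [0, 0, 0, 0, 0, 0, 0.015]
  ]
}}

```text
time_s: 11.95
tcp_pos: [535.1, -225.0, 96.5]
tool_rot: [0.633, 0.774, 0.0, -0.0]
ft_force: [1.2, -1.4, 2.1]
opening: 26.3
gripper_force: 30.0
```

{"name": "send_rows", "arguments": {
  "commands": [
    [0, 0, -0.001, 0, 0, 0, 0.015],
    [0, 0, -0.001, 0, 0, 0, 0.015],
    [0, 0, -0.001, 0, 0, 0, 0.015],
    [0, 0, -0.001, 0, 0, 0, 0.015],
    [0, 0, -0.001, 0, 0, 0, 0.015],
    [0, 0, -0.001, 0, 0, 0, 0.015],
    [0, 0, 0, 0, 0, 0, 0.015],
    [0, 0, 0, 0, 0, 0, 0.015]
  ]
}}

```text
time_s: 12.95
tcp_pos: [535.1, -225.2, 90.6]
tool_rot: [0.633, 0.774, -0.0, -0.0]
ft_force: [-0.8, -0.6, 2.8]
opening: 26.1
gripper_force: 30.0
```

{"name": "send_rows", "arguments": {
  "commands": [
    [0, 0, -0.001, 0, 0, 0, 0.015],
    [0, 0, -0.001, 0, 0, 0, 0.015],
    [0, 0, -0.001, 0, 0, 0, 0.015],
    [0, 0, -0.001, 0, 0, 0, 0.015],
    [0, 0, -0.001, 0, 0, 0, 0.015],
    [0, 0, 0, 0, 0, 0, 0.015],
    [0, 0, 0, 0, 0, 0, 0.015],
    [0, 0, 0, 0, 0, 0, 0.015]
  ]
}}

```text
time_s: 13.95
tcp_pos: [535.2, -225.5, 88.8]
tool_rot: [0.634, 0.774, 0.001, 0.001]
ft_force: [-8.0, 2.8, 42.1]
opening: 26.3
gripper_force: 30.0
```

{"name": "send_rows", "arguments": {
  "commands": [
    [0, 0, -0.001, 0, 0, 0, 0.015],
    [0, 0, -0.001, 0, 0, 0, 0.015],
    [0, 0, -0.001, 0, 0, 0, 0.015],
    [0, 0, -0.001, 0, 0, 0, 0.015],
    [0, 0, 0, 0, 0, 0, 0.015],
    [0, 0, 0, 0, 0, 0, 0.015],
    [0, 0, 0, 0, 0, 0, 0.015],
    [0, 0, 0, 0, 0, 0, 0.015]
  ]
}}

```text
time_s: 14.95
tcp_pos: [535.2, -226.1, 85.2]
tool_rot: [0.634, 0.774, 0.0, 0.001]
ft_force: [-9.5, 2.1, 46.8]
opening: 26.5
gripper_force: 30.0
```

{"name": "send_rows", "arguments": {
  "commands": [
    [0, 0, 0.002, 0, 0, 0, 0.015],
    [0, 0, 0.0015, 0, 0, 0, 0.015],
    [0, 0, 0, 0, 0, 0, 0.015],
    [0, 0, 0, 0, 0, 0, 0.015],
    [0, 0, 0, 0, 0, 0, 0.015],
    [0, 0, 0, 0, 0, 0, 0.015],
    [0, 0, 0, 0, 0, 0, 0.015],
    [0, 0, 0, 0, 0, 0, 0.015]
  ]
}}

```text
time_s: 15.95
tcp_pos: [535.1, -226.0, 86.0]
tool_rot: [0.634, 0.774, -0.0, 0.001]
ft_force: [-2.2, -2.9, 12.8]
opening: 26.5
gripper_force: 30.0
```

Run:
```python
from h import *
o=r.get_obs(); print(o["tcp_pos"].round(1),o["tool_rot"].round(4),o["ft_force"].round(1),o["wrist_torque"].round(2))
a=imaging.get_image("scene");b=imaging.get_image("side");w=imaging.get_image("wrist")
z=lambda f,s,k:cv2.resize(f[s],None,fx=k,fy=k,interpolation=cv2.INTER_CUBIC)
top=np.hstack([z(a["frame"],np.s_[270:335,195:260],6),z(b["frame"],np.s_[175:240,335:400],6)])
bot=cv2.resize(w["frame"][90:180,215:425],(490,210),interpolation=cv2.INTER_CUBIC)
sd=z(b["frame"],np.s_[140:210,330:400],3)
bot=np.hstack([bot,sd]); bot=cv2.copyMakeBorder(bot,0,0,0,780-bot.shape[1],cv2.BORDER_CONSTANT)
cv2.imwrite("pics/crop4.png",np.vstack([top,bot])[:,:,::-1])
```

```text
[ 535.1 -226.    86. ] [ 6.335e-01  7.737e-01 -1.000e-04  6.000e-04] [-2.2 -2.9 12.8] [-0.45  0.64  0.08]
```

View pics/crop4.png

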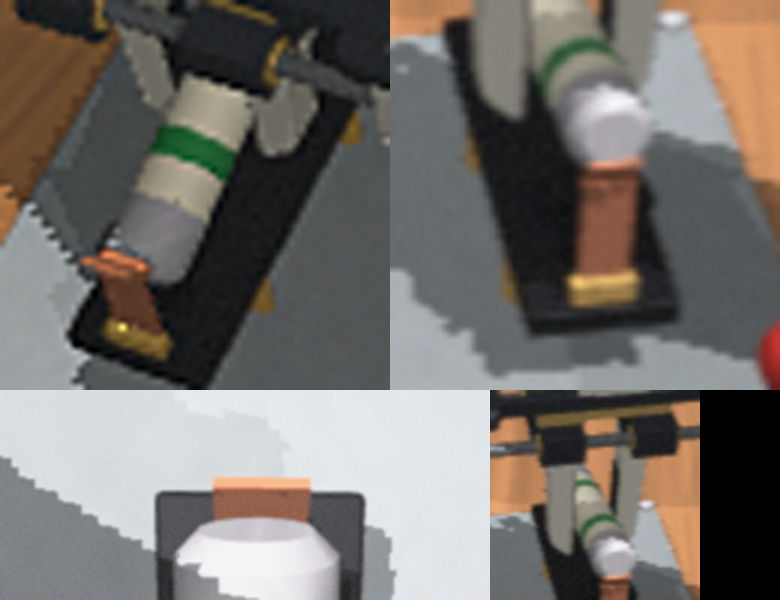

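The +y end has stayed up on its clip while the -y end went down: the fuse pivoted in the pads, with the wrist view showing the end face turned up. I'll ease off, open slightly so the fingers still guard the fuse, regrip nearer the high (+y) end and press there.

{"name": "send_rows", "arguments": {
  "commands": [
    [0, 0, 0.0008, 0, 0, 0, 0.015],
    [0, 0, 0, 0, 0, 0, 0.015],
    [0, 0, 0, 0, 0, 0, 0.036],
    [0, 0, 0, 0, 0, 0, 0.036],
    [0, 0, 0, 0, 0, 0, 0.036],
    [0, 0, 0, 0, 0, 0, 0.036],
    [0, 0, 0, 0, 0, 0, 0.036],
    [0, 0, 0, 0, 0, 0, 0.036]
  ]
}}

```text
time_s: 17.1
tcp_pos: [535.2, -225.2, 85.9]
tool_rot: [0.633, 0.774, -0.0, 0.0]
ft_force: [-0.6, 0.5, -0.1]
opening: 36.5
gripper_force: 0.0
```

Run:
```python
from h import *
o=r.get_obs(); print(o["tcp_pos"].round(1),o["ft_force"].round(1),o["wrist_torque"].round(2),o["opening"])
a=imaging.get_image("scene");b=imaging.get_image("side");w=imaging.get_image("wrist")
z=lambda f,s,k:cv2.resize(f[s],None,fx=k,fy=k,interpolation=cv2.INTER_CUBIC)
top=np.hstack([z(a["frame"],np.s_[270:335,195:260],6),z(b["frame"],np.s_[175:240,335:400],6)])
bot=cv2.resize(w["frame"][90:180,215:425],(490,210),interpolation=cv2.INTER_CUBIC)
sd=z(b["frame"],np.s_[140:210,330:400],3)
bot=np.hstack([bot,sd]); bot=cv2.copyMakeBorder(bot,0,0,0,780-bot.shape[1],cv2.BORDER_CONSTANT)
cv2.imwrite("pics/crop5.png",np.vstack([top,bot])[:,:,::-1])
```

```text
[ 535.2 -225.2   85.9] [-0.6  0.5 -0.1] [-0.05  0.04 -0.  ] 36.47424390814714
```

View pics/crop5.png

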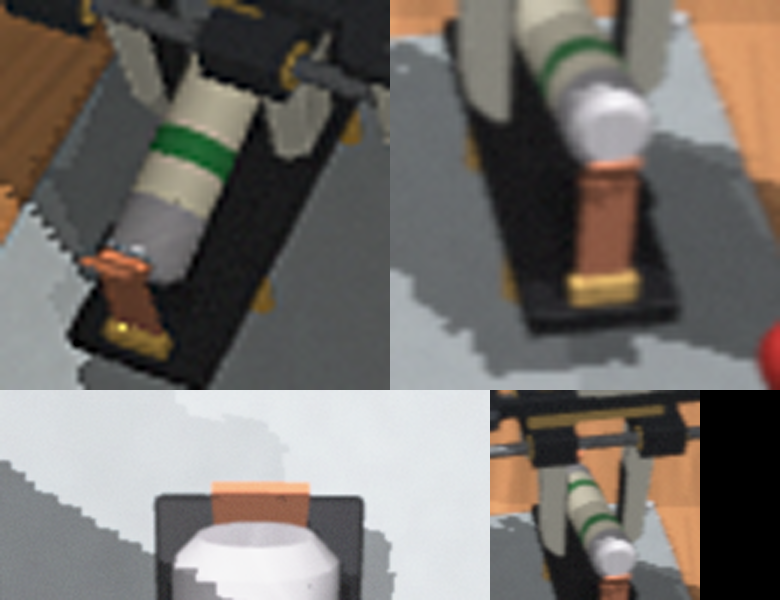

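The fuse stays put, tilted with +y end up, -y end down in its clip. Sliding 25 mm toward the high end and regripping.

{"name": "send_rows", "arguments": {
  "commands": [
    [0, 0, 0.009, 0, 0, 0, 0.036],
    [-0.002, 0.01, 0, 0, 0, 0, 0.036],
    [-0.002, 0.01, 0, 0, 0, 0, 0.036],
    [-0.001, 0.005, 0, 0, 0, 0, 0.036],
    [0, 0, 0, 0, 0, 0, 0.015],
    [0, 0, 0, 0, 0, 0, 0.015],
    [0, 0, 0, 0, 0, 0, 0.015],
    [0, 0, 0, 0, 0, 0, 0.015]
  ]
}}

```text
time_s: 18.25
tcp_pos: [530.1, -200.4, 94.9]
tool_rot: [0.633, 0.774, -0.0, -0.0]
ft_force: [-0.2, 1.1, -0.1]
opening: 26.0
gripper_force: 30.0
```

{"name": "send_rows", "arguments": {
  "commands": [
    [0, 0, -0.001, 0, 0, 0, 0.015],
    [0, 0, -0.001, 0, 0, 0, 0.015],
    [0, 0, -0.001, 0, 0, 0, 0.015],
    [0, 0, 0, 0, 0, 0, 0.015],
    [0, 0, 0, 0, 0, 0, 0.015],
    [0, 0, 0, 0, 0, 0, 0.015],
    [0, 0, 0, 0, 0, 0, 0.015],
    [0, 0, 0, 0, 0, 0, 0.015]
  ]
}}

```text
time_s: 19.25
tcp_pos: [530.5, -200.5, 93.5]
tool_rot: [0.634, 0.774, 0.0, 0.001]
ft_force: [-4.0, 3.0, 19.9]
opening: 26.3
gripper_force: 30.0
```

Run:
```python
from h import *
from scipy.optimize import least_squares
o=r.get_obs(); print(o["tcp_pos"].round(1),o["ft_force"].round(1),o["wrist_torque"].round(2))
I=cv2.imread("pics/crop5.png"); g=cv2.cvtColor(I,cv2.COLOR_BGR2HSV); m=((abs(g[...,0].astype(int)-70)<18)&(g[...,1]>110)&(g[...,2]>50)).astype(np.uint8)
n,l,s,c=cv2.connectedComponentsWithStats(m)
S={}
for k in range(1,n):
    if s[k,4]<25: continue
    x,y=c[k]
    if y<390 and x<390: p=("scene",195+(x-2.5)/6,270+(y-2.5)/6)
    elif y<390: p=("side",335+(x-390-2.5)/6,175+(y-2.5)/6)
    elif x>490: p=("side_s",330+(x-490-1)/3,140+(y-390-1)/3)
    else: continue
    print(p,s[k,4])
    S[k]=p
a=imaging.get_image("scene");b=imaging.get_image("side")
obs=[]
for p in S.values():
    if p[0]=="scene": obs.append((a,-30,p[1:]))
    if p[0]=="side": obs.append((b,30,p[1:]))
    if p[0]=="side_s" and p[2]<178: obs.append((b,-30,p[1:]))
yaw=np.radians(101.4); D0=np.array([np.cos(yaw),np.sin(yaw),0]); E=np.array([np.sin(yaw),-np.cos(yaw),0])
def cen(im,s,q):
    zc,t,off=q; C=np.array([535.2,-225.2,zc]); D=D0*np.cos(t)+np.array([0,0,np.sin(t)]); N=np.cross(E,D)
    if N[2]<0:N=-N
    K,R,tt=[np.asarray(im[k],float) for k in("camera_matrix","R","t")]
    cam=-R.T@tt; ph=np.linspace(0,2*np.pi,72); n=np.outer(np.cos(ph),E)+np.outer(np.sin(ph),N)
    P=C+(s+off)*D+13.5*n; w=np.clip(np.einsum('ij,ij->i',n,cam-P),0,None)
    u=(R@P.T).T+tt; u=(K@u.T).T; u=u[:,:2]/u[:,2:]
    return (u*w[:,None]).sum(0)/w.sum()
f=lambda q:np.concatenate([cen(im,s,q)-np.array(p) for im,s,p in obs])
z=least_squares(f,[86,.1,0]); print(z.x,np.degrees(z.x[1]),f(z.x).round(1))
zc,t,off=z.x
for e in(-70,70): C=np.array([535.2,-225.2,zc])+(e+off)*(D0*np.cos(t)+np.array([0,0,np.sin(t)])); print(e,C.round(1))
```

```text
[ 530.5 -200.5   93.5] [-4.   3.  19.9] [ 0.41  0.88 -0.06]
('side', np.float64(364.73581560283685), np.float64(182.5921985815603)) 188
('scene', np.float64(226.94877606527652), np.float64(294.420066485343)) 2206
('side_s', np.float64(364.78472222222223), np.float64(182.5972222222222)) 48
[92.43933455  0.1803891   0.99207285] 10.335533824660748 [ 0.1 -0.   0.   0. ]
-70 [ 548.6 -291.7   80.1]
70 [ 521.4 -156.7  105.2]
```

{"name": "send_rows", "arguments": {
  "commands": [
    [0, 0, -0.0005, 0, 0, 0, 0.015],
    [0, 0, -0.0005, 0, 0, 0, 0.015],
    [0, 0, 0, 0, 0, 0, 0.015],
    [0, 0, 0, 0, 0, 0, 0.015],
    [0, 0, 0, 0, 0, 0, 0.015],
    [0, 0, 0, 0, 0, 0, 0.015],
    [0, 0, 0, 0, 0, 0, 0.015],
    [0, 0, 0, 0, 0, 0, 0.015]
  ]
}}

```text
time_s: 20.35
tcp_pos: [530.7, -200.5, 93.2]
tool_rot: [0.634, 0.774, 0.001, 0.001]
ft_force: [-5.3, 2.9, 29.1]
opening: 26.2
gripper_force: 30.0
```

```bash
cat > wm.py <<'E'
from h import *
def meas(tag):
    w=imaging.get_image("wrist"); np.savez(tag+".npz",**w); f=w["frame"]
    h=cv2.cvtColor(f,cv2.COLOR_RGB2HSV); 
    m=((h[...,0]<14)&(h[...,1]>75)&(h[...,2]>70))
    m[:60]=0;m[260:]=0; m[:,:285]=0;m[:,365:]=0
    n,l,s,c=cv2.connectedComponentsWithStats(m.astype(np.uint8)); k=1+np.argmax(s[1:,4]); x,y,ww,hh,A=s[k]
    print(tag,"copper box",x,y,ww,hh,A,"tip world",ray(w,(x+ww/2,y),98.5).round(1),"lower",ray(w,(x+ww/2,y+hh),98.5).round(1))
    g=((abs(h[...,0].astype(int)-70)<18)&(h[...,1]>110)&(h[...,2]>50)).astype(np.uint8)
    n,l,s,c=cv2.connectedComponentsWithStats(g)
    for k in range(1,n):
        if s[k,4]>60: print("green",s[k],c[k].round(1))
    return w
E
python3 - <<'E'
from wm import *
w=meas("w6"); g=w["frame"]
u=320; print([(v,g[v,u].tolist()) for v in range(60,220,5)])
for c in("scene","side"):
    f=imaging.get_image(c); h=cv2.cvtColor(f["frame"],cv2.COLOR_RGB2HSV)
    G=((abs(h[...,0].astype(int)-70)<18)&(h[...,1]>100)&(h[...,2]>45)).astype(np.uint8); G[:140]=0;G[340:]=0;G[:,:190]=0;G[:,400:]=0
    n,l,s,cc=cv2.connectedComponentsWithStats(G)
    for k in range(1,n):
        if s[k,4]>8: print(c,s[k],cc[k].round(1))
    for d in imaging.silhouettes("fuse",c)[:2]:
        ys,xs=np.nonzero(d["region"]); print(c,"fuse",round(d["confidence"],2),xs.min(),xs.max(),ys.min(),ys.max())
    for n_ in("clip_left","clip_right"):
      for d in imaging.silhouettes(n_,c)[:2]:
        ys,xs=np.nonzero(d["region"]); print(c,n_,round(d["confidence"],2),xs.min(),xs.max(),ys.min(),ys.max())
E
```

```text
w6 copper box 305 191 41 20 590 tip world [ 519.2 -147.7   98.5] lower [ 520.9 -156.2   98.5]
green [297 294  57  28 868] [324.8 310.1]
green [300 384  49  16 242] [323.9 394.4]
[(60, [153, 157, 161]), (65, [147, 152, 156]), (70, [170, 177, 179]), (75, [230, 236, 237]), (80, [234, 237, 239]), (85, [232, 236, 238]), (90, [232, 235, 237]), (95, [231, 236, 237]), (100, [233, 237, 239]), (105, [234, 238, 239]), (110, [233, 237, 239]), (115, [232, 236, 238]), (120, [231, 234, 237]), (125, [231, 235, 238]), (130, [230, 233, 237]), (135, [229, 233, 237]), (140, [231, 235, 237]), (145, [217, 222, 225]), (150, [215, 219, 222]), (155, [218, 223, 226]), (160, [218, 222, 225]), (165, [219, 223, 226]), (170, [220, 224, 226]), (175, [217, 222, 226]), (180, [60, 60, 64]), (185, [137, 113, 81]), (190, [247, 240, 154]), (195, [245, 176, 135]), (200, [146, 93, 72]), (205, [152, 97, 77]), (210, [194, 190, 198]), (215, [145, 141, 146])]
scene [220 291  14  10  65] [226.8 295. ]
scene fuse 0.62 214 241 270 317
scene clip_left 0.5 250 271 201 229
scene clip_right 0.56 211 222 312 329
side [361 182   8   4   9] [364.7 183.1]
side fuse 0.79 361 378 170 202
side clip_left 0.72 366 375 202 225
```

Run:
```python
from h import *
from scipy.optimize import least_squares
w=dict(np.load("w6.npz")); a=imaging.get_image("scene"); b=imaging.get_image("side"); f=w["frame"].astype(int)
K,R,t=[np.asarray(w[k],float) for k in("camera_matrix","R","t")]; print("cam",(-R.T@t).round(1),K[0,0].round(0))
yaw=np.radians(101.4); D0=np.array([np.cos(yaw),np.sin(yaw),0]); E=np.array([np.sin(yaw),-np.cos(yaw),0])
def cen(im,s,q,edge=False):
    zc,tl,off,ex=q; C=np.array([535.2,-225.2,zc])+ex*E; D=D0*np.cos(tl)+np.array([0,0,np.sin(tl)]); N=np.cross(E,D); N*=np.sign(N[2])
    K,R,tt=[np.asarray(im[k],float) for k in("camera_matrix","R","t")]
    cam=-R.T@tt; ph=np.linspace(0,2*np.pi,72); n=np.outer(np.cos(ph),E)+np.outer(np.sin(ph),N)
    P=C+(s+off)*D+(9.5 if edge else 13.5)*n; wt=np.clip(np.einsum('ij,ij->i',n,cam-P),0,None)
    u=(R@P.T).T+tt; u=(K@u.T).T; u=u[:,:2]/u[:,2:]
    if edge: return u[:,1].min()
    return np.r_[(u*wt[:,None]).sum(0)/wt.sum(), np.ptp(u[wt>0,0])]
ob=[(w,30,(324.8,310.1),57),(a,-30,(226.8,295.),None)]
# row width of fuse at end region
for v in (215,225,240,260,300,310,388,394):
    row=f[v]; print(v,[row[u].tolist() for u in (292,296,300,304,346,350,354,358)])
def res(q):
    o=[]
    for im,s,p,wd in ob:
        c=cen(im,s,q); o+=list(c[:2]-p)
    o.append(cen(w,70,q,True)-208.5); o.append((q[3])/2); return np.array(o)
z=least_squares(res,[90,.1,0,0]); q=z.x; print(q.round(3),np.degrees(q[1]).round(1),res(q).round(1), "bandpred", cen(w,30,q),cen(w,-30,q))
for e in(-70,-56,25,70): print(e,(np.array([535.2,-225.2,q[0]])+q[3]*E+(e+q[2])*(D0*np.cos(q[1])+np.array([0,0,np.sin(q[1])]))).round(1))
z0=np.array([90,.0,0,0]); print("level pred",cen(w,30,z0),cen(w,-30,z0),cen(w,70,z0,True))
cv2.imwrite("pics/last.png",cv2.resize(w["frame"][170:420,260:390],None,fx=2.4,fy=2.4,interpolation=cv2.INTER_CUBIC)[:,:,::-1])
```

```text
cam [ 515.6 -133.   241.4] 332.0
215 [[45, 46, 49], [43, 43, 48], [56, 54, 58], [130, 129, 131], [202, 198, 205], [66, 65, 67], [49, 51, 55], [56, 56, 56]]
225 [[33, 34, 38], [129, 128, 131], [136, 134, 138], [140, 138, 143], [220, 218, 223], [208, 205, 209], [165, 161, 167], [62, 62, 65]]
240 [[36, 36, 40], [116, 114, 118], [133, 129, 135], [137, 133, 137], [155, 152, 159], [154, 151, 156], [138, 135, 141], [48, 47, 44]]
260 [[45, 44, 48], [120, 117, 121], [134, 132, 137], [140, 138, 142], [154, 151, 156], [145, 144, 149], [133, 131, 134], [54, 52, 50]]
300 [[70, 68, 66], [45, 56, 45], [45, 100, 59], [82, 127, 88], [67, 124, 79], [51, 112, 66], [42, 41, 35], [89, 89, 85]]
310 [[36, 37, 38], [44, 48, 47], [55, 106, 69], [56, 119, 71], [60, 122, 75], [56, 111, 69], [33, 35, 38], [40, 41, 39]]
388 [[48, 44, 47], [36, 38, 38], [48, 85, 54], [106, 130, 100], [63, 140, 82], [51, 49, 50], [47, 48, 46], [60, 60, 62]]
394 [[68, 67, 71], [64, 61, 67], [59, 73, 62], [49, 105, 63], [69, 134, 83], [46, 46, 48], [48, 47, 49], [66, 66, 69]]
[90.941  0.188  0.495 -0.634] 10.8 [ 0.1  0.  -0.1  0.  -0.  -0.3] bandpred [324.90114937 310.11262628  57.40206991] [324.88430402 404.56794794  49.23318717]
-70 [ 548.1 -292.3   78. ]
-56 [ 545.4 -278.8   80.6]
25 [ 529.6 -200.8   95.7]
70 [ 520.9 -157.4  104.1]
level pred [326.1555418  299.50635069  55.16144445] [326.07937747 409.6731415   50.44249718] 205.9547836913482
```

The fit puts the +y tip at z 104, about 5 mm above where it should meet the clip, with the -y clip untouched. So the fuse is a few mm too far +y and is sitting on the left clip's lip. I'll unload and shift it about 3 mm toward -y.

{"name": "send_rows", "arguments": {
  "commands": [
    [0, 0, 0.0015, 0, 0, 0, 0.015],
    [0, 0, 0.0015, 0, 0, 0, 0.015],
    [0, 0, 0, 0, 0, 0, 0.015],
    [0.0002, -0.001, 0, 0, 0, 0, 0.015],
    [0.0002, -0.001, 0, 0, 0, 0, 0.015],
    [0.0002, -0.001, 0, 0, 0, 0, 0.015],
    [0, 0, 0, 0, 0, 0, 0.015],
    [0, 0, 0, 0, 0, 0, 0.015]
  ]
}}

```text
time_s: 21.9
tcp_pos: [530.6, -203.0, 93.6]
tool_rot: [0.633, 0.774, -0.0, -0.0]
ft_force: [-0.1, 1.7, 0.1]
opening: 26.0
gripper_force: 30.0
```

{"name": "send_rows", "arguments": {
  "commands": [
    [0, 0, -0.0007, 0, 0, 0, 0.015],
    [0, 0, -0.0007, 0, 0, 0, 0.015],
    [0, 0, -0.0006, 0, 0, 0, 0.015],
    [0, 0, 0, 0, 0, 0, 0.015],
    [0, 0, 0, 0, 0, 0, 0.015],
    [0, 0, 0, 0, 0, 0, 0.015],
    [0, 0, 0, 0, 0, 0, 0.015],
    [0, 0, 0, 0, 0, 0, 0.015]
  ]
}}

```text
time_s: 22.9
tcp_pos: [530.9, -203.3, 92.3]
tool_rot: [0.633, 0.774, 0.0, 0.0]
ft_force: [-0.8, 3.0, 5.6]
opening: 26.0
gripper_force: 30.0
```

{"name": "send_rows", "arguments": {
  "commands": [
    [0, 0, -0.0007, 0, 0, 0, 0.015],
    [0, 0, -0.0007, 0, 0, 0, 0.015],
    [0, 0, -0.0006, 0, 0, 0, 0.015],
    [0, 0, 0, 0, 0, 0, 0.015],
    [0, 0, 0, 0, 0, 0, 0.015],
    [0, 0, 0, 0, 0, 0, 0.015],
    [0, 0, 0, 0, 0, 0, 0.015],
    [0, 0, 0, 0, 0, 0, 0.015]
  ]
}}

```text
time_s: 23.9
tcp_pos: [531.0, -203.4, 90.3]
tool_rot: [0.633, 0.774, 0.0, 0.0]
ft_force: [-0.9, 3.2, 6.0]
opening: 26.2
gripper_force: 30.0
```

Moving down freely at 6 N. Continuing.

{"name": "send_rows", "arguments": {
  "commands": [
    [0, 0, -0.0007, 0, 0, 0, 0.015],
    [0, 0, -0.0007, 0, 0, 0, 0.015],
    [0, 0, -0.0006, 0, 0, 0, 0.015],
    [0, 0, -0.0005, 0, 0, 0, 0.015],
    [0, 0, -0.0005, 0, 0, 0, 0.015],
    [0, 0, 0, 0, 0, 0, 0.015],
    [0, 0, 0, 0, 0, 0, 0.015],
    [0, 0, 0, 0, 0, 0, 0.015]
  ]
}}

```text
time_s: 24.9
tcp_pos: [531.0, -203.3, 87.1]
tool_rot: [0.633, 0.774, 0.0, 0.0]
ft_force: [-0.6, 3.3, 5.6]
opening: 26.1
gripper_force: 30.0
```

{"name": "send_rows", "arguments": {
  "commands": [
    [0, 0, -0.0007, 0, 0, 0, 0.015],
    [0, 0, -0.0007, 0, 0, 0, 0.015],
    [0, 0, -0.0007, 0, 0, 0, 0.015],
    [0, 0, -0.0007, 0, 0, 0, 0.015],
    [0, 0, -0.0007, 0, 0, 0, 0.015],
    [0, 0, -0.0005, 0, 0, 0, 0.015],
    [0, 0, 0, 0, 0, 0, 0.015],
    [0, 0, 0, 0, 0, 0, 0.015]
  ]
}}

```text
time_s: 25.9
tcp_pos: [530.9, -203.0, 83.1]
tool_rot: [0.633, 0.774, 0.0, 0.0]
ft_force: [-0.1, 3.4, 3.8]
opening: 26.1
gripper_force: 30.0
```

{"name": "send_rows", "arguments": {
  "commands": [
    [0, 0, -0.0007, 0, 0, 0, 0.015],
    [0, 0, -0.0007, 0, 0, 0, 0.015],
    [0, 0, -0.0007, 0, 0, 0, 0.015],
    [0, 0, -0.0007, 0, 0, 0, 0.015],
    [0, 0, -0.0007, 0, 0, 0, 0.015],
    [0, 0, 0, 0, 0, 0, 0.015],
    [0, 0, 0, 0, 0, 0, 0.015],
    [0, 0, 0, 0, 0, 0, 0.015]
  ]
}}

```text
time_s: 26.9
tcp_pos: [530.9, -202.9, 79.6]
tool_rot: [0.633, 0.774, 0.0, -0.0]
ft_force: [-1.6, 5.1, 5.5]
opening: 26.0
gripper_force: 30.0
```

{"name": "send_rows", "arguments": {
  "commands": [
    [0, 0, -0.0006, 0, 0, 0, 0.015],
    [0, 0, -0.0006, 0, 0, 0, 0.015],
    [0, 0, -0.0006, 0, 0, 0, 0.015],
    [0, 0, -0.0006, 0, 0, 0, 0.015],
    [0, 0, -0.0006, 0, 0, 0, 0.015],
    [0, 0, 0, 0, 0, 0, 0.015],
    [0, 0, 0, 0, 0, 0, 0.015],
    [0, 0, 0, 0, 0, 0, 0.015]
  ]
}}

```text
time_s: 27.9
tcp_pos: [530.7, -203.0, 76.3]
tool_rot: [0.633, 0.774, 0.0, -0.0]
ft_force: [-0.4, 5.6, 1.2]
opening: 25.9
gripper_force: 30.0
```

{"name": "send_rows", "arguments": {
  "commands": [
    [0, 0, -0.0006, 0, 0, 0, 0.015],
    [0, 0, -0.0006, 0, 0, 0, 0.015],
    [0, 0, -0.0006, 0, 0, 0, 0.015],
    [0, 0, -0.0006, 0, 0, 0, 0.015],
    [0, 0, 0, 0, 0, 0, 0.015],
    [0, 0, 0, 0, 0, 0, 0.015],
    [0, 0, 0, 0, 0, 0, 0.015],
    [0, 0, 0, 0, 0, 0, 0.015]
  ]
}}

```text
time_s: 28.9
tcp_pos: [531.0, -203.0, 74.7]
tool_rot: [0.633, 0.774, 0.0, 0.0]
ft_force: [-1.3, 5.5, 11.3]
opening: 26.1
gripper_force: 30.0
```

Run:
```python
from wm import *
o=r.get_obs(); print(o["tcp_pos"].round(1),o["ft_force"].round(1),o["wrist_torque"].round(2))
w=meas("w7"); f=w["frame"]; print([(v,f[v,320].tolist()) for v in range(170,240,4)])
K,R,t=[np.asarray(w[k],float) for k in("camera_matrix","R","t")]; print((-R.T@t).round(1))
a=imaging.get_image("scene")["frame"]; cv2.imwrite("pics/scene7.png",a[:,:,::-1])
b=imaging.get_image("side")["frame"]; cv2.imwrite("pics/side7.png",b[:,:,::-1])
for c,im in(("scene",a),("side",b)):
    h=cv2.cvtColor(im,cv2.COLOR_RGB2HSV)
    G=((abs(h[...,0].astype(int)-70)<18)&(h[...,1]>100)&(h[...,2]>45)).astype(np.uint8); G[:140]=0;G[340:]=0;G[:,:190]=0;G[:,400:]=0
    n,l,s,cc=cv2.connectedComponentsWithStats(G)
    for k in range(1,n):
        if s[k,4]>8: print(c,s[k],cc[k].round(1))
```

```text
[ 531.  -203.    74.7] [-1.3  5.5 11.3] [ 1.12  0.36 -0.03]
w7 copper box 303 191 46 29 1025 tip world [ 519.2 -148.3   98.5] lower [ 521.4 -159.1   98.5]
green [ 297  289   56   27 1028] [324.6 304. ]
[(170, [217, 221, 224]), (174, [216, 219, 224]), (178, [58, 59, 61]), (182, [71, 70, 74]), (186, [248, 240, 153]), (190, [247, 239, 150]), (194, [245, 184, 137]), (198, [156, 101, 78]), (202, [144, 93, 71]), (206, [149, 96, 73]), (210, [247, 177, 138]), (214, [243, 167, 128]), (218, [135, 87, 71]), (222, [161, 159, 164]), (226, [166, 163, 168]), (230, [169, 165, 172]), (234, [170, 165, 172]), (238, [171, 167, 173])]
[ 516.1 -135.6  223. ]
scene [220 294  14  10  62] [227.3 297.5]
side [361 190  11   4  18] [365.4 191.2]
```

```bash
cat > fit.py <<'E'
from h import *
from scipy.optimize import least_squares
yaw=np.radians(101.4); D0=np.array([np.cos(yaw),np.sin(yaw),0]); E=np.array([np.sin(yaw),-np.cos(yaw),0])
def cen(im,s,q,edge=False):
    zc,tl,off,ex=q; C=np.array([535.2,-225.2,zc])+ex*E; D=D0*np.cos(tl)+np.array([0,0,np.sin(tl)]); N=np.cross(E,D); N*=np.sign(N[2])
    K,R,tt=[np.asarray(im[k],float) for k in("camera_matrix","R","t")]
    cam=-R.T@tt; ph=np.linspace(0,2*np.pi,72); n=np.outer(np.cos(ph),E)+np.outer(np.sin(ph),N)
    P=C+(s+off)*D+(9.5 if edge else 13.5)*n; wt=np.clip(np.einsum('ij,ij->i',n,cam-P),0,None)
    u=(R@P.T).T+tt; u=(K@u.T).T; u=u[:,:2]/u[:,2:]
    if edge: return u[:,1].min()
    return (u*wt[:,None]).sum(0)/wt.sum()
def fit(ob,w=None,row=None):
    def res(q):
        o=[]
        for im,s,p in ob: o+=list(cen(im,s,q)-p)
        if row: o.append(cen(w,70,q,True)-row)
        return np.array(o+[q[3]/2])
    q=least_squares(res,[80,.05,0,0]).x; print(q.round(3),"deg",np.degrees(q[1]).round(1),res(q).round(1))
    for e in(-70,-56,25,56,70): print(e,(np.array([535.2,-225.2,q[0]])+q[3]*E+(e+q[2])*(D0*np.cos(q[1])+np.array([0,0,np.sin(q[1])]))).round(1))
E
python3 - <<'E'
from fit import *
w=dict(np.load("w7.npz")); a=imaging.get_image("scene")
fit([(w,30,(324.6,304.)),(a,-30,(227.3,297.5))],w,220.5)
E
```

```text
[72.849 -0.294 -9.417 -0.811] deg -16.8 [ 0.4 -0.1 -1.1 -0.1 -0.  -0.4]
-70 [ 549.4 -299.9   95.9]
-56 [ 546.8 -286.7   91.8]
25 [ 531.5 -210.7   68.3]
56 [ 525.6 -181.7   59.4]
70 [ 522.9 -168.5   55.3]
```

Run:
```python
from fit import *
w=dict(np.load("w7.npz")); a=imaging.get_image("scene"); b=imaging.get_image("side")
for off in(-3,-2,-1):
    res=lambda p:np.concatenate([cen(w,30,(p[0],p[1],off,p[2]))-(324.6,304.),cen(a,-30,(p[0],p[1],off,p[2]))-(227.3,297.5)])
    q=least_squares(res,[80,.0,0]).x
    print(off,q.round(3),res(q).round(1),"ends z",(q[0]+(np.array([-70,-56,25,56,70])+off)*np.sin(q[1])).round(1))
I=np.hstack([cv2.resize(w["frame"][170:340,255:395],(494,600),interpolation=cv2.INTER_CUBIC),cv2.resize(a["frame"][265:335,200:235],(300,600),interpolation=cv2.INTER_CUBIC)])
cv2.imwrite("pics/last.png",I[:,:,::-1]); print(I.shape)
```

```text
-3 [ 7.7304e+01 -4.2000e-02 -9.4200e-01] [ 0.1 -0.  -0.5  0.1] ends z [80.4 79.8 76.4 75.1 74.5]
-2 [ 7.7547e+01 -4.0000e-03 -9.6100e-01] [ 0.1 -0.  -0.4  0. ] ends z [77.8 77.8 77.5 77.3 77.3]
-1 [ 7.7668e+01  3.4000e-02 -9.8100e-01] [ 0.  -0.  -0.2  0. ] ends z [75.2 75.7 78.5 79.5 80. ]
(600, 794, 3)
```

{"name": "send_rows", "arguments": {
  "commands": [
    [0, 0, -0.0005, 0, 0, 0, 0.015],
    [0, 0, -0.0005, 0, 0, 0, 0.015],
    [0, 0, 0, 0, 0, 0, 0.015],
    [0, 0, 0, 0, 0, 0, 0.015],
    [0, 0, 0, 0, 0, 0, 0.015],
    [0, 0, 0, 0, 0, 0, 0.015],
    [0, 0, 0, 0, 0, 0, 0.015],
    [0, 0, 0, 0, 0, 0, 0.015]
  ]
}}

```text
time_s: 30.2
tcp_pos: [531.0, -203.1, 74.5]
tool_rot: [0.633, 0.774, 0.0, 0.0]
ft_force: [-3.6, 6.6, 22.3]
opening: 26.0
gripper_force: 30.0
```

The +y end is firmly down. Unloading and regripping on the -y side to check and press that end.

{"name": "send_rows", "arguments": {
  "commands": [
    [0, 0, 0.0017, 0, 0, 0, 0.015],
    [0, 0, 0, 0, 0, 0, 0.036],
    [0, 0, 0, 0, 0, 0, 0.036],
    [0, 0, 0.002, 0, 0, 0, 0.036],
    [0.003, -0.015, 0, 0, 0, 0, 0.036],
    [0.004, -0.02, 0, 0, 0, 0, 0.036],
    [0.003, -0.015, 0, 0, 0, 0, 0.036],
    [0, 0, 0, 0, 0, 0, 0.036]
  ]
}}

```text
time_s: 31.2
tcp_pos: [540.7, -255.5, 76.6]
tool_rot: [0.634, 0.773, -0.0, 0.0]
ft_force: [0.0, 0.4, -0.3]
opening: 35.7
gripper_force: 0.0
```

{"name": "send_rows", "arguments": {
  "commands": [
    [0, 0, 0, 0, 0, 0, 0.015],
    [0, 0, 0, 0, 0, 0, 0.015],
    [0, 0, 0, 0, 0, 0, 0.015],
    [0, 0, 0, 0, 0, 0, 0.015],
    [0, 0, -0.0008, 0, 0, 0, 0.015],
    [0, 0, -0.0008, 0, 0, 0, 0.015],
    [0, 0, 0, 0, 0, 0, 0.015],
    [0, 0, 0, 0, 0, 0, 0.015]
  ]
}}

```text
time_s: 32.2
tcp_pos: [540.7, -252.7, 76.3]
tool_rot: [0.633, 0.774, 0.0, -0.0]
ft_force: [-4.2, 2.8, 13.9]
opening: 26.1
gripper_force: 30.0
```

{"name": "send_rows", "arguments": {
  "commands": [
    [0, 0, -0.0005, 0, 0, 0, 0.015],
    [0, 0, -0.0005, 0, 0, 0, 0.015],
    [0, 0, 0, 0, 0, 0, 0.015],
    [0, 0, 0, 0, 0, 0, 0.015],
    [0, 0, 0, 0, 0, 0, 0.015],
    [0, 0, 0, 0, 0, 0, 0.015],
    [0, 0, 0, 0, 0, 0, 0.015],
    [0, 0, 0, 0, 0, 0, 0.015]
  ]
}}

```text
time_s: 33.2
tcp_pos: [540.8, -252.7, 76.2]
tool_rot: [0.633, 0.774, 0.001, 0.0]
ft_force: [-5.6, 3.4, 23.5]
opening: 26.3
gripper_force: 30.0
```

{"name": "send_rows", "arguments": {
  "commands": [
    [0, 0, 0.0023, 0, 0, 0, 0.015],
    [0, 0, 0, 0, 0, 0, 0.045],
    [0, 0, 0, 0, 0, 0, 0.045],
    [0, 0, 0.01, 0, 0, 0, 0.045],
    [0, 0, 0.03, 0, 0, 0, 0.045],
    [-0.01, 0.02, 0.04, 0, 0, 0, 0.045],
    [-0.015, 0.03, 0.04, 0, 0, 0, 0.03],
    [-0.015, 0.03, 0, 0, 0, 0, 0.0]
  ]
}}

```text
time_s: 34.2
tcp_pos: [501.8, -173.1, 199.7]
tool_rot: [0.634, 0.774, 0.001, 0.003]
ft_force: [0.1, -0.4, 0.5]
opening: 29.5
gripper_force: 0.0
```

Run:
```python
from fit import *
o=r.get_obs(); print(o["time_s"],o["tcp_pos"].round(1),o["ft_force"].round(1))
a=imaging.get_image("scene");b=imaging.get_image("side")
z=lambda f,s,k:cv2.resize(f[s],None,fx=k,fy=k,interpolation=cv2.INTER_CUBIC)
I=np.hstack([z(a["frame"],np.s_[240:335,200:265],6),z(b["frame"],np.s_[145:240,335:400],6)])
cv2.imwrite("pics/last.png",I[:,:,::-1]); print(I.shape)
ob=[]
for c,im in(("scene",a),("side",b)):
    h=cv2.cvtColor(im["frame"],cv2.COLOR_RGB2HSV)
    G=((abs(h[...,0].astype(int)-70)<18)&(h[...,1]>100)&(h[...,2]>45)).astype(np.uint8); G[:140]=0;G[340:]=0;G[:,:190]=0;G[:,400:]=0
    n,l,s,cc=cv2.connectedComponentsWithStats(G)
    for k in range(1,n):
        if s[k,4]>8: print(c,s[k],cc[k].round(1))
```

```text
34.2 [ 501.8 -173.1  199.7] [ 0.1 -0.4  0.5]
(570, 780, 3)
scene [234 270  13  10  56] [240.6 273.5]
scene [220 294  14  10  62] [227.3 297.5]
side [353 173  13   6  16] [358.5 174.3]
side [359 190  12   6  20] [364.4 191.5]
```

View pics/last.png

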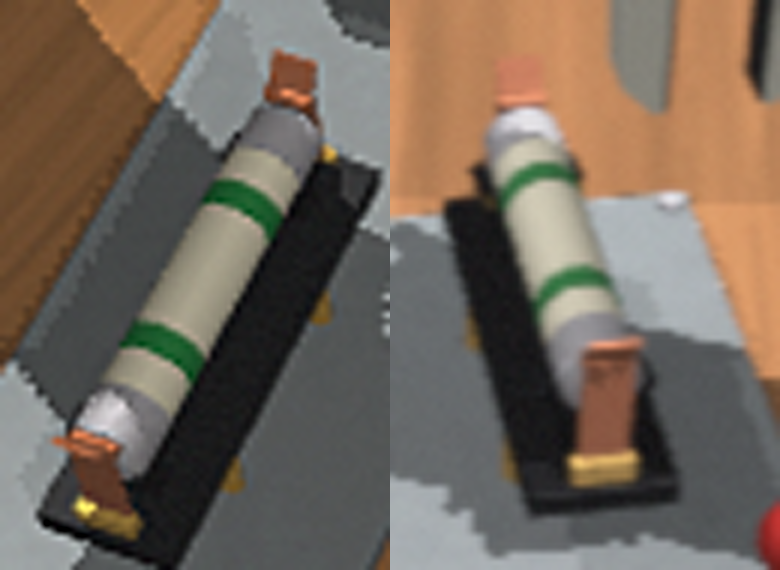

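The fuse lies between both clips and looks level. Checking its height and tilt from the four band centroids, and the lever geometry.

Run:
```python
from fit import *
import fit as F
a=imaging.get_image("scene");b=imaging.get_image("side")
cs={}
for c,im in(("scene",a),("side",b)):
    lab=cv2.cvtColor(im["frame"],cv2.COLOR_RGB2LAB).astype(int)
    G=(lab[...,1]<112).astype(np.uint8); G[:140]=0;G[340:]=0;G[:,:190]=0;G[:,400:]=0
    n,l,s,cc=cv2.connectedComponentsWithStats(G); k=[i for i in range(1,n) if s[i,4]>15]; k=sorted(k,key=lambda i:-s[i,4])[:2]
    cs[c]=sorted([tuple(cc[i]) for i in k],key=lambda p:p[1]); print(c,np.round(cs[c],1),[s[i,4] for i in k])
fit([(a,30,cs["scene"][0]),(a,-30,cs["scene"][1]),(b,-30,cs["side"][0]),(b,30,cs["side"][1])])
print([ (d["position"],round(d["confidence"],2)) for c in("scene","side") for d in imaging.spot_in("isolator_tip",c)[:1]])
def red(im,box):
    x0,y0,x1,y1=box;h=cv2.cvtColor(im["frame"],cv2.COLOR_RGB2HSV);m=((h[...,1]>170)&((h[...,0]<6)|(h[...,0]>174))&(h[...,2]>70)); q=np.zeros_like(m);q[y0:y1,x0:x1]=m[y0:y1,x0:x1]
    ys,xs=np.nonzero(q); return ((xs.min()+xs.max())/2,(ys.min()+ys.max())/2,np.ptp(xs),np.ptp(ys))
p,q=red(a,(235,190,285,225)),red(b,(385,215,430,255)); print(p,q,tri([a,b],[p[:2],q[:2]]).round(1))
```

```text
scene [[240.6 273.5]
 [227.4 297.4]] [np.int32(65), np.int32(61)]
side [[358.5 174.1]
 [364.5 191.7]] [np.int32(38), np.int32(36)]
[ 7.5199e+01  1.1000e-02 -1.1120e+00 -3.6700e-01] deg 0.7 [ 0.4 -0.3  0.2  0.6  0.  -0.3  0.4  0.1 -0.2]
-70 [ 548.9 -295.    74.4]
-56 [ 546.1 -281.3   74.6]
25 [ 530.1 -201.9   75.5]
56 [ 524.  -171.5   75.8]
70 [ 521.2 -157.7   76. ]
[([538.0, -232.5, 84.6], 0.2), ([480.9, -47.6, 108.3], 0.59)]Traceback (most recent call last):
  File "<stdin>", line 15, in <module>
  File "<stdin>", line 14, in red
    return umr_minimum(a, axis, None, out, keepdims, initial, where)
ValueError: zero-size array to reduction operation minimum which has no identity
```

{"name": "send_rows", "arguments": {
  "commands": [
    [-0.017, 0.028, 0, 0, 0, 0, 0.0],
    [-0.017, 0.028, 0, 0, 0, 0, 0.0],
    [-0.017, 0.028, 0, 0, 0, 0, 0.0],
    [-0.018, 0.027, 0, 0, 0, 0, 0.0],
    [0, 0, -0.02, 0, 0, 0, 0.0],
    [0, 0, -0.02, 0, 0, 0, 0.0],
    [0, 0, 0, 0, 0, 0, 0.0],
    [0, 0, 0, 0, 0, 0, 0.0]
  ]
}}

```text
time_s: 35.5
tcp_pos: [432.1, -62.9, 156.6]
tool_rot: [0.634, 0.773, -0.0, -0.0]
ft_force: [-0.5, 1.1, 0.1]
opening: 0.1
gripper_force: 0.0
```

Run:
```python
from fit import *
w=dict(np.load("w2.npz")); o=r.get_obs(); print(o["tcp_pos"].round(1),o["ft_force"].round(1),o["opening"].round(1))
w2=imaging.get_image("wrist")
for im in (w,w2):
    h=cv2.cvtColor(im["frame"],cv2.COLOR_RGB2HSV); m=((h[...,1]>150)&((h[...,0]<6)|(h[...,0]>174))&(h[...,2]>70)).astype(np.uint8)
    n,l,s,cc=cv2.connectedComponentsWithStats(m); 
    for k in range(1,n):
        if s[k,4]>80:
            x,y,ww,hh,A=s[k]; p=ray(im,(x+ww/2,y+hh/2),106); print(s[k],p.round(1),"e,d rel pivot",np.round([(p-[499.8,-49.6,0])@E,(p-[499.8,-49.6,0])@D0],1))
print("tcp e,d",(np.array(o["tcp_pos"])-[499.8,-49.6,0])@E,(np.array(o["tcp_pos"])-[499.8,-49.6,0])@D0)
```

```text
Traceback (most recent call last):
AttributeError: 'float' object has no attribute 'round'
```

Run:
```python
from fit import *
w=dict(np.load("w2.npz")); o=r.get_obs(); T=np.array(o["tcp_pos"]); print(T.round(1))
w2=imaging.get_image("wrist"); V=np.array([499.8,-49.6,0])
for im in (w,w2):
    h=cv2.cvtColor(im["frame"],cv2.COLOR_RGB2HSV); m=((h[...,1]>150)&((h[...,0]<6)|(h[...,0]>174))&(h[...,2]>70)).astype(np.uint8)
    n,l,s,cc=cv2.connectedComponentsWithStats(m)
    for k in range(1,n):
        if s[k,4]>80:
            x,y,ww,hh,A=s[k]; p=ray(im,(x+ww/2,y+hh/2),106); print(s[k],p.round(1),"e,d rel pivot",np.round([(p-V)@E,(p-V)@D0],1))
print("tcp e,d",(T-V)@E,(T-V)@D0)
```

```text
[432.1 -62.9 156.6]
[ 233   33   40   45 1379] [469.2 -53.7 106. ] e,d rel pivot [-30.8   2. ]
[ 370  251   40   39 1240] [471.8 -56.8 106. ] e,d rel pivot [-28.8  -1.5]
tcp e,d -68.97105536561602 0.3862154212810382
```

Knob is 39 mm ahead of the tool and in line with it. Descending, then sweeping along holder +x.

{"name": "send_rows", "arguments": {
  "commands": [
    [0, 0, -0.018, 0, 0, 0, 0.0],
    [0, 0, -0.018, 0, 0, 0, 0.0],
    [0, 0, -0.012, 0, 0, 0, 0.0],
    [0, 0, 0, 0, 0, 0, 0.0],
    [0.008, 0.0016, 0, 0, 0, 0, 0.0],
    [0.008, 0.0016, 0, 0, 0, 0, 0.0],
    [0.008, 0.0016, 0, 0, 0, 0, 0.0],
    [0.008, 0.0016, 0, 0, 0, 0, 0.0]
  ]
}}

```text
time_s: 36.55
tcp_pos: [464.5, -55.6, 108.6]
tool_rot: [0.633, 0.774, 0.0, 0.0]
ft_force: [-1.0, -0.3, 1.4]
opening: 0.6
gripper_force: 0.6
```

{"name": "send_rows", "arguments": {
  "commands": [
    [0.008, 0.0016, 0, 0, 0, 0, 0.0],
    [0.008, 0.0016, 0, 0, 0, 0, 0.0],
    [0.008, 0.0016, 0, 0, 0, 0, 0.0],
    [0.005, 0.001, 0, 0, 0, 0, 0.0],
    [0.003, 0.0006, 0, 0, 0, 0, 0.0],
    [0, 0, 0, 0, 0, 0, 0.0],
    [0, 0, 0, 0, 0, 0, 0.0],
    [0, 0, 0, 0, 0, 0, 0.0]
  ]
}}

```text
time_s: 37.55
tcp_pos: [495.8, -49.5, 108.5]
tool_rot: [0.633, 0.774, 0.0, 0.0]
ft_force: [1.2, -0.1, -0.4]
opening: 0.2
gripper_force: 0.0
```

{"name": "send_rows", "arguments": {
  "commands": [
    [0.003, 0.0006, 0, 0, 0, 0, 0.0],
    [0.003, 0.0006, 0, 0, 0, 0, 0.0],
    [0.002, 0.0004, 0, 0, 0, 0, 0.0],
    [0.002, 0.0004, 0, 0, 0, 0, 0.0],
    [0, 0, 0, 0, 0, 0, 0.0],
    [0, 0, 0, 0, 0, 0, 0.0],
    [0, 0, 0, 0, 0, 0, 0.0],
    [0, 0, 0, 0, 0, 0, 0.0]
  ]
}}

```text
time_s: 38.55
tcp_pos: [505.8, -47.4, 108.5]
tool_rot: [0.633, 0.774, 0.0, 0.0]
ft_force: [0.2, 0.3, -0.1]
opening: 0.6
gripper_force: 0.0
```

```bash
cat > knob.py <<'E'
from fit import *
o=r.get_obs(); print(round(o["time_s"],2),np.round(o["tcp_pos"],1),np.round(o["ft_force"],1)); V=np.array([499.8,-49.6,0])
P={}
for c in("scene","side","wrist"):
    im=imaging.get_image(c)
    h=cv2.cvtColor(im["frame"],cv2.COLOR_RGB2HSV); m=((h[...,1]>150)&((h[...,0]<6)|(h[...,0]>174))&(h[...,2]>60)).astype(np.uint8)
    if c=="scene": m[:180]=0;m[250:]=0;m[:,:230]=0;m[:,330:]=0
    if c=="side": m[:200]=0;m[290:]=0;m[:,330:]=0 if 0 else m[:,330:]
    if c=="side": m[:,:320]=0
    n,l,s,cc=cv2.connectedComponentsWithStats(m)
    for k in range(1,n):
        if s[k,4]>20:
            x,y,ww,hh,A=s[k]; p=ray(im,(x+ww/2,y+hh/2),106); print(c,s[k],p.round(1),"e,d",np.round([(p-V)@E,(p-V)@D0],1))
E
python3 knob.py
```

```text
38.55 [505.8 -47.4 108.5] [ 0.2  0.3 -0.1]
scene [278 210  12  12 109] [534.3 -43.6 106. ] e,d [35. -1.]
side [359 232  14  15 165] [533.8 -42.4 106. ] e,d [34.8  0.3]
wrist [361 279  45  15 465] [531.2 -35.1 106. ] e,d [33.7  8. ]
```

{"name": "send_rows", "arguments": {
  "commands": [
    [0.001, 0.0002, 0, 0, 0, 0, 0.0],
    [0.001, 0.0002, 0, 0, 0, 0, 0.0],
    [0.001, 0.0002, 0, 0, 0, 0, 0.0],
    [0.001, 0.0002, 0, 0, 0, 0, 0.0],
    [0.001, 0.0002, 0, 0, 0, 0, 0.0],
    [0, 0, 0, 0, 0, 0, 0.0],
    [0, 0, 0, 0, 0, 0, 0.0],
    [0, 0, 0, 0, 0, 0, 0.0]
  ]
}}

```text
time_s: 39.7
tcp_pos: [510.9, -46.4, 108.5]
tool_rot: [0.633, 0.774, 0.0, 0.0]
ft_force: [-0.7, 0.6, 0.6]
opening: 0.5
gripper_force: 0.1
```

{"name": "send_rows", "arguments": {
  "commands": [
    [0.001, 0.0002, 0, 0, 0, 0, 0.0],
    [0.001, 0.0002, 0, 0, 0, 0, 0.0],
    [0.001, 0.0002, 0, 0, 0, 0, 0.0],
    [0.001, 0.0002, 0, 0, 0, 0, 0.0],
    [0, 0, 0, 0, 0, 0, 0.0],
    [0, 0, 0, 0, 0, 0, 0.0],
    [0, 0, 0, 0, 0, 0, 0.0],
    [0, 0, 0, 0, 0, 0, 0.0]
  ]
}}

```text
time_s: 40.7
tcp_pos: [511.6, -46.2, 108.2]
tool_rot: [0.634, 0.774, -0.002, -0.002]
ft_force: [-9.5, -2.6, 7.9]
opening: 0.8
gripper_force: 5.2
```

The lever is on its end stop. Backing off and clearing.

{"name": "send_rows", "arguments": {
  "commands": [
    [-0.004, -0.0008, 0, 0, 0, 0, 0.0],
    [-0.012, -0.0024, 0, 0, 0, 0, 0.0],
    [-0.016, -0.0032, 0, 0, 0, 0, 0.0],
    [0, 0, 0.02, 0, 0, 0, 0.0],
    [0, 0, 0.035, 0, 0, 0, 0.0],
    [0, 0, 0.035, 0, 0, 0, 0.0],
    [0, 0, 0.02, 0, 0, 0, 0.0],
    [0, 0, 0, 0, 0, 0, 0.0]
  ]
}}

```text
time_s: 41.7
tcp_pos: [482.7, -52.2, 219.5]
tool_rot: [0.633, 0.774, 0.001, 0.001]
ft_force: [0.1, -0.3, 0.3]
opening: 0.1
gripper_force: 0.0
```

```bash
python3 knob.py
python3 - <<'E'
from fit import *
a=imaging.get_image("scene");b=imaging.get_image("side"); cs={}
for c,im in(("scene",a),("side",b)):
    lab=cv2.cvtColor(im["frame"],cv2.COLOR_RGB2LAB).astype(int)
    G=(lab[...,1]<112).astype(np.uint8); G[:140]=0;G[340:]=0;G[:,:190]=0;G[:,400:]=0
    n,l,s,cc=cv2.connectedComponentsWithStats(G); k=sorted([i for i in range(1,n) if s[i,4]>15],key=lambda i:-s[i,4])[:2]
    print(c,sorted([tuple(cc[i].round(1)) for i in k],key=lambda p:p[1]))
E
```

```text
41.7 [482.7 -52.2 219.5] [ 0.1 -0.3  0.3]
scene [280 211  12  12 110] [539.4 -43.7 106. ] e,d [40. -2.]
side [356 233  15  15 168] [538.  -39.8 106. ] e,d [39.4  2. ]
wrist [381 230  31  30 724] [538.3 -42.5 106. ] e,d [39.2 -0.7]
scene [(np.float64(240.7), np.float64(273.4)), (np.float64(227.2), np.float64(297.2))]
side [(np.float64(358.8), np.float64(174.1)), (np.float64(364.5), np.float64(191.7))]
```

```bash
python3 -c "
from plant import r
print(r.finish_job())"
```

```text
the job is handed in; nothing more can be done
None
```

The good fuse is pressed home and stops firmly at both ends, the isolator lever is thrown over to its end stop, and the job is handed in at about 42 s. On the first press the fuse caught on one clip's lip and the wrist force reached 47 N (readings are only taken at the end of each move); I eased off and re-seated it at about 24 N or less.

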